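# Clamp a fuel-cell stack in the crank press and set the test load

### The arm

A 6-joint arm with a two-finger parallel gripper is mounted at the origin on the work surface. World frame = base frame: x ahead of the robot, y to its left, z up, the work surface at z = 0. Lengths are in m, angles in rad, forces in N, time in s.
With the tool pointing down it reaches from about 0.275 to 0.75 m from the base axis. Payload 10.2 kg.
Tool frame: the origin (TCP) lies at the very end of the fingers, on their centre line; the grasp point (between the pads) lies 19 mm behind it; y points along the fingers, z is the direction in which the jaws open and shut, and the axes are right-handed (so a half turn about y gives the same grasp; the last joint's range is limited). The gripper opens to 85 mm and grips with 20 to 120 N. Pads are 22 mm wide; open, the fingers measure 114 mm over their backs; the gripper's body (76 mm by 85 mm) begins 54 mm behind the grasp point. The pads swing forward as they close: fully open they stand 13 mm farther back than shut.
Start: joints at [1.014, 0.313, 1.498, -0, 1.331, -0.223], TCP at [0.172, 0.496, 0.209] pointing down, gripper open.
Joint ranges: [-2.94, 2.94], [-0.97, 2.17], [0.19, 2.56], [-1.23, 4.37], [0.02, 3.11], [-2.88, 2.88]. Speed limits (rad/s): [2.39, 2.39, 3.01, 3.14, 3.14, 3.14].

### API

Orientations are given as a rotation vector (axis times angle).
In Python, from bench import manip gives the robot as it stands.
- The arm moves only by the shell command python3 -m inch 'ROWS' [OPENING] [FORCE]. ROWS is text: rows parted by semicolons, each of 4 numbers parted by spaces: the shift along the tool's x, y, z each as a share of 0.03 m, from -1 to 1, then the turn about the tool's y as a share of 8 degrees, from -1 to 1. In form: tx ty tz roll; .... A call has 1 to 20 rows; each row shifts and turns the pose as measured when the row begins, along the tool's axes as they then stand; what a row does not reach is not made up. A row lasts 1/10 s, in which the tool goes at most 50 mm and 8.59 degrees, less where a joint would pass 70% of its speed; a pose out of reach is approached as far as the arm can. A call with a number of a shift or a turn outside -1 to 1 is refused whole. A call with a gripper value outside its range is refused whole. OPENING is the opening, from -1 (shut) to 1 (fully open), set as the call begins (- or left out, the last holds). The fingers move at their own pace and stop on an object; FORCE is the grip in N (left out, the last holds). Time passes only in rows, so rows that do not move let the fingers close. It gives the time, the measured TCP pose, the force and the opening at its end, in the units of the state.
- manip.sense(): the state, without advancing time (a new reading comes with each control period).
- manip.read_camera(name): name is "scene" or "side" or "wrist"; returns the picture (420x560x3 uint8, red, green, blue); there is no depth.
- manip.camera_params(name): a dict with "fx", "fy", "cx", "cy" (pixels), "dist" ([k1, k2, p1, p2, k3] as OpenCV has them; the pictures are not rectified), "xyz" and "attitude" of the camera in the world. Camera axes: x right, y up, looking along -z (the intrinsics and any distortion apply to the point x, -y, -z); pixel columns grow to the right and rows downward; lengths in m; the calibration is good to about 2 mm. A picture is of the moment at which its call begins: read the wrist's pose just before it. camera_params takes no time and is no camera call; for the wrist camera it gives the pose at the moment of the call.
- manip.finish_job(): hands the job in, once; it reports no verdict.
The state is a dict: "t": time; "q": joint angles; "joint_vel": joint speeds; "effort": joint torques, N m; "tool_pos": TCP position; "orientation": TCP orientation; "wrist_force": force on the tool from outside, world axes, zero at the start; "torque": the same for the moment, N m; "grip_width": opening from 0.0 (shut) to 1.0 (fully open).
Only numpy, scipy, OpenCV 4.12 (cv2) and the standard library are available. Lean on these libraries where they do the work, as an engineer would, in place of code of your own. Each camera call takes 0.05 s, during which the arm holds its last target. There are 200 camera calls.

### The job

Lift the wooden shipping block out of the stack press and stand it on the black rubber mat, then stand every cell module from the table in the press, between its rails, upright and face to face in one row (there are two to four of them). Then crank the press clockwise until its foot meets the row, the crank gets heavier and the row is squeezed against the end stop with the foot's spring gap about half closed, and last turn the dial of the electronic load to the long thick mark on its scale. Leave the cup, the spanner and the jar alone.

Things in the scene. Friction and masses are not known exactly. Their poses are not given: they have to be found in the camera images.
- press: stack press fixed on the table. Origin: underside, on its centre line; +y runs along it from gearbox to end stop, z up. Bed top at z = 15 mm. Two rails, y = -70 to 130 mm, tops at z = 25 mm, inner faces at x = -49 and +49 mm: modules stand between them, 4 mm free each side, and slide along y. Gearbox y = -207 to -123 mm, top z = 78 mm; a rack bar sticks out behind at z = 47 mm to y = -355 mm
- stop: fixed steel end stop of the press, 100 mm wide, 65 mm high. Origin: lower edge of its inner face, at y = 130 mm, z = 15 mm in the press frame. The row is squeezed against this face
- foot: the jack's spring-mounted pressure foot, a plate 76 wide, 54 high, 12 mm thick, moving along press y. Origin: centre of its pressing face; at press y = -70 mm with crank 0 and spring slack, +30 mm per turn. Stopped by the row, it closes the 23 mm gap to the ram plate: 20 mm travel at 2.5 N/mm, then solid. Half closed: 10 mm, 25 N; 14 to 44 N is good. Pushing loose modules takes a few N too
- crank (a joint): crank angle (rad), 0 to 32, vertical axis on the gearbox at press x = 0, y = -165 mm; grows clockwise seen from above and advances the foot 30 mm per turn (4.775 mm/rad). Gear friction (0.27 N m, 5.5 N at the handle while it moves) holds it where it is left; 25 N at the foot adds about 0.12 N m (2.4 N at the handle)
- handle: upright round black crank handle, diameter 22, 44 mm tall, spinning freely on the crank arm 50 mm from the crank axis. Origin: its middle, 116 mm above the table (arm top at 92, handle top at 141 mm). Can be gripped from above and led round the circle without turning the tool
- block: wooden shipping block standing in the press at the start. Origin: centre of its underside. Body 80 (x) x 70 (y) x 45 (z) mm, with a grip post on top 32 (x) x 26 (y) mm, from z = 45 to z = 81 mm; 250 g
- mat: black rubber mat fixed on the table, 110 x 110 x 4 mm. Origin: centre of its underside. The block goes on its centre, within 35 mm
- dial (a joint): angle (rad) of the black dial of the electronic load, range 0 to 4.2, grows clockwise seen from above, holds where it is left (friction 0.04 N m). At 0 its white pointer points along the load's -x axis. The scale has a tick each 0.3 rad; the one long, thick mark is at 2.40 rad and the pointer must stand there within 0.12 rad
- dial_grip (a point): point on the dial's axis at the height to grip, 109 mm above the table. Its frame turns with the dial: the grip bar (57 mm long, 14 mm thick, from 80 to 116 mm above the table) lies along its x axis and the pointer is on the bar's -x end. The disc under the bar has diameter 60 mm
- load: electronic load, a white box 150 x 150 x 72 mm fixed on the table with the dial in the middle of its top. Origin: centre of its underside; the dial's zero is along its -x
- cup: clear cup, 72 mm diameter, 100 mm tall, origin at its underside; leave alone
- spanner: spanner 180 mm long lying on the table; leave alone
- jar: white jar, 60 mm diameter, 90 mm tall, origin at its underside; leave alone
- module1: fuel-cell module, may be absent (None). Origin: centre of its underside. Steel and black body 90 (x) x 36 (y) x 60 (z) mm, with a grey grip post on top 36 (x) x 24 (y) mm, from z = 60 to z = 96 mm; 240 to 390 g. It stands in the press with its x axis across the press (either way round), z up
- module2: another module, the same as module1, may be absent. Origin: centre of its underside. Steel and black body 90 (x) x 36 (y) x 60 (z) mm, with a grey grip post on top 36 (x) x 24 (y) mm, from z = 60 to z = 96 mm; 240 to 390 g. It stands in the press with its x axis across the press (either way round), z up
- module3: another module, the same as module1, may be absent. Origin: centre of its underside. Steel and black body 90 (x) x 36 (y) x 60 (z) mm, with a grey grip post on top 36 (x) x 24 (y) mm, from z = 60 to z = 96 mm; 240 to 390 g. It stands in the press with its x axis across the press (either way round), z up
- module4: another module, the same as module1, may be absent. Origin: centre of its underside. Steel and black body 90 (x) x 36 (y) x 60 (z) mm, with a grey grip post on top 36 (x) x 24 (y) mm, from z = 60 to z = 96 mm; 240 to 390 g. It stands in the press with its x axis across the press (either way round), z up
Not all that is in view belongs to the job. Leave any green or orange look-alike of the block alone.

How it is judged:
On the way, in this order (a step that is already met when the one before it is completed fails the run):
1. the shipping block stands on the rubber mat, released (horizontal distance between block and mat below 0.035 m and height (world z) of block between -0.002 and 0.01 m and angle between block's own z axis and vertical below 0.1 rad and contact force between the fingers and block below 0.3 N), for 0.2 s.
2. every module stands between the rails of the press, between stop and foot, upright, released (x of module1 in the frame of press between -0.012 and 0.012 m and y of module1 in the frame of press between -0.06 and 0.125 m and z of module1 in the frame of press between 0.01 and 0.02 m and angle between each of module1, module2, module3, module4's own z axis and vertical below 0.12 rad and angle between the x axis of each of module1, module2, module3, module4 and the x axis of press, either way round below 0.15 rad and x of module2 in the frame of press between -0.012 and 0.012 m and y of module2 in the frame of press between -0.06 and 0.125 m and z of module2 in the frame of press between 0.01 and 0.02 m and x of module3 in the frame of press between -0.012 and 0.012 m and y of module3 in the frame of press between -0.06 and 0.125 m and z of module3 in the frame of press between 0.01 and 0.02 m and x of module4 in the frame of press between -0.012 and 0.012 m and y of module4 in the frame of press between -0.06 and 0.125 m and z of module4 in the frame of press between 0.01 and 0.02 m and contact force between the fingers and module1 below 0.3 N and contact force between the fingers and module2 below 0.3 N and contact force between the fingers and module3 below 0.3 N and contact force between the fingers and module4 below 0.3 N), for 0.2 s.
3. the row is squeezed between foot and stop (x of module1 in the frame of press between -0.012 and 0.012 m and y of module1 in the frame of press between -0.06 and 0.125 m and z of module1 in the frame of press between 0.01 and 0.02 m and angle between each of module1, module2, module3, module4's own z axis and vertical below 0.12 rad and angle between the x axis of each of module1, module2, module3, module4 and the x axis of press, either way round below 0.15 rad and x of module2 in the frame of press between -0.012 and 0.012 m and y of module2 in the frame of press between -0.06 and 0.125 m and z of module2 in the frame of press between 0.01 and 0.02 m and x of module3 in the frame of press between -0.012 and 0.012 m and y of module3 in the frame of press between -0.06 and 0.125 m and z of module3 in the frame of press between 0.01 and 0.02 m and x of module4 in the frame of press between -0.012 and 0.012 m and y of module4 in the frame of press between -0.06 and 0.125 m and z of module4 in the frame of press between 0.01 and 0.02 m and contact force between foot and anything else between 14 and 44 N and contact force between stop and anything else above 12 N), for 0.2 s.
4. the dial stands at the long mark (value of joint dial between 2.28 and 2.52 rad), for 0.2 s.
At the end, for the whole second after the job is handed in: Block upright on the mat (centres within 35 mm); every module upright on the bed between stop and foot, within 12 mm and 0.15 rad of the press line; foot pressing with 14 to 44 N, stop pressed with over 12 N; dial at 2.40 within 0.12 rad; all at rest (all of step 3 and all of step 4 and horizontal distance between block and mat below 0.035 m and height (world z) of block between -0.002 and 0.01 m and angle between block's own z axis and vertical below 0.1 rad and velocity of joint crank between -0.05 and 0.05 rad/s and velocity of joint dial between -0.05 and 0.05 rad/s and linear speed of block below 0.02 m/s); the robot touches nothing.
It fails at once if the cup is disturbed (moved over 30 mm) (distance of cup from where it was at the start of the episode above 0.03 m).
It fails at once if the spanner is disturbed (moved over 30 mm) (distance of spanner from where it was at the start of the episode above 0.03 m).
It fails at once if the jar is disturbed (moved over 30 mm) (distance of jar from where it was at the start of the episode above 0.03 m).
Of module1, module2, module3, module4 only 2 to 4 are there at a start; the rules pass over those that are not, and their reading is None.
At some moment in a run one of block may be knocked a few centimetres aside while the robot is not near it.
Once in a run the grip may slacken for a moment while it holds something.
It also fails if it takes over 210 s, if anything falls off the work surface, if the arm or the gripper's body presses on something with over 40 N, if the wrist force passes 120 N, or if a joint passes its speed limit or range.

## Working session

There is one attempt and no reset: what is moved stays moved. The work goes in short steps, Python scripts to look and compute and a shell command to move; the robot and the scene stay as the last step left them, time stands still between calls to the robot, and variables do not carry over. Pictures are saved under pics/ and viewed, about 12 in all and at most 16, crops included, and the job is handed in when it is done.

```bash
mkdir -p pics; ls; python3 - <<'E'
from bench import manip
import cv2
for n in ("scene","side","wrist"):
    p=manip.camera_params(n);print(n,p)
    cv2.imwrite(f"pics/{n}0.png",manip.read_camera(n)[:,:,::-1])
print(manip.sense())
E
```

```text
pics
scene {'fx': 488.8726306988347, 'fy': 488.8726306988347, 'cx': 274.34965756894536, 'cy': 211.5597876658375, 'dist': array([-0.15982178,  0.        ,  0.        ,  0.        ,  0.        ]), 'xyz': array([1.00561731, 0.52956555, 0.97158859]), 'attitude': array([0.27680973, 0.87049933, 2.37381939])}
side {'fx': 482.5489497620347, 'fy': 482.5489497620347, 'cx': 278.317677983106, 'cy': 207.1408172062891, 'dist': array([-0.03262683,  0.        ,  0.        ,  0.        ,  0.        ]), 'xyz': array([ 0.00106696, -0.88133452,  0.87656349]), 'attitude': array([ 0.87529843, -0.28322071, -0.5896107 ])}
wrist {'fx': 367.3975814579581, 'fy': 367.3975814579581, 'cx': 273.68884211411597, 'cy': 211.39376295148426, 'dist': array([-0.01720477,  0.        ,  0.        ,  0.        ,  0.        ]), 'xyz': array([0.10829942, 0.51821945, 0.37370154]), 'attitude': array([-0.23363681, -0.16325332,  1.23007992])}
{'t': 0.15, 'q': array([ 1.01358789e+00,  3.13327463e-01,  1.49824234e+00,  1.59322319e-05,
        1.33102924e+00, -2.23393322e-01]), 'joint_vel': array([-0.00181446, -0.00261129, -0.00112866,  0.00112237, -0.00145285,
       -0.00089525]), 'effort': array([ 1.11184461e-03, -4.12371647e+01, -2.59796494e+01, -1.43710022e-04,
        3.27065485e-03,  1.79425575e-05]), 'tool_pos': array([0.1719034 , 0.4958307 , 0.20817111]), 'orientation': array([-1.55580235,  0.26230708, -0.26168068]), 'wrist_force': array([0.66624997, 0.65517486, 0.04342854]), 'torque': array([-0.0582142 ,  0.01077407,  0.02989224]), 'grip_width': 0.9933526062036735}
```

View pics/scene0.png

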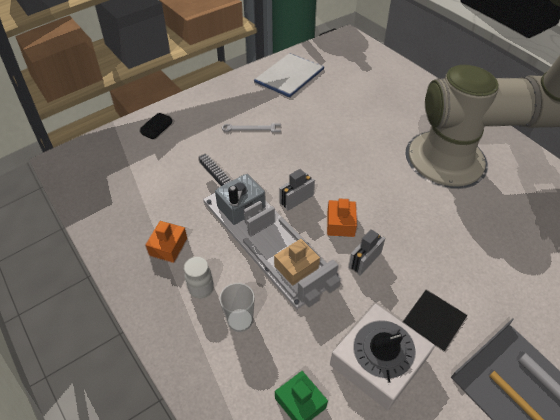

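View pics/side0.png

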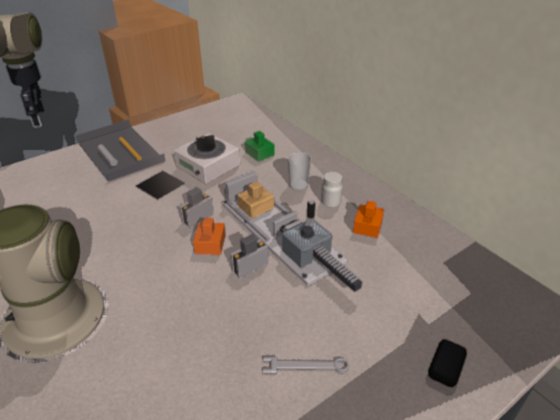

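The scene shows the press (rails ~(265,250), gearbox (240,195), block (297,258)), two modules at (297,187) and (367,250), the mat at (435,318) and the load at (383,350). There are orange and green decoys. The side view agrees, with the modules at (197,207) and (250,257).

```bash
cat > h.py <<'E'
import numpy as np, cv2
from bench import manip
from scipy.spatial.transform import Rotation as R
def ray(n,px,p=None):
    p=p or manip.camera_params(n)
    K=np.array([[p['fx'],0,p['cx']],[0,p['fy'],p['cy']],[0,0,1]])
    u=cv2.undistortPoints(np.array(px,float).reshape(-1,1,2),K,p['dist']).reshape(-1,2)
    d=np.c_[u[:,0],-u[:,1],-np.ones(len(u))]
    return p['xyz'],R.from_rotvec(p['attitude']).apply(d)
def plane(n,px,z,p=None):
    o,d=ray(n,px,p); return o+d*((z-o[2])/d[:,2:])
def proj(n,P,p=None):
    p=p or manip.camera_params(n)
    K=np.array([[p['fx'],0,p['cx']],[0,p['fy'],p['cy']],[0,0,1]])
    c=R.from_rotvec(p['attitude']).inv().apply(np.atleast_2d(P)-p['xyz'])*[1,-1,-1]
    return cv2.projectPoints(c,np.zeros(3),np.zeros(3),K,p['dist'])[0].reshape(-1,2)
def tri(pxs):  # [(cam,px)]
    A=np.zeros((3,3));b=np.zeros(3)
    for n,px in pxs:
        o,d=ray(n,px);d=d[0]/np.linalg.norm(d[0]);M=np.eye(3)-np.outer(d,d);A+=M;b+=M@o
    return np.linalg.solve(A,b)
def crop(n,x0,y0,x1,y1,k,f,img=None):
    im=manip.read_camera(n) if img is None else img
    im=im[y0:y1,x0:x1,::-1]
    cv2.imwrite(f,cv2.resize(im,None,fx=k,fy=k,interpolation=cv2.INTER_CUBIC))
def tool():
    s=manip.sense();return s['tool_pos'],R.from_rotvec(s['orientation']).as_matrix(),s
def goto(xyz,jawdir=None):
    """rows needed: total shift in tool-axis units of 30mm, and turn units of 8deg (jawdir = world xy dir of jaw axis)"""
    p,M,s=tool(); d=M.T@(np.array(xyz)-p)/0.03
    out=[d.round(3)]
    if jawdir is not None:
        t=M.T@np.array([*jawdir,0]); a=np.arctan2(t[0],t[2]) # rot about y carries z->x positive
        a=(a+np.pi/2)%np.pi-np.pi/2
        out+=[('turn8',round(np.degrees(a)/8,3),'q6',s['q'][5].round(2))]
    print(*out,'tcp',p.round(4),'tilt',M[:,1].round(3))
E
python3 - <<'E'
from h import *
a=cv2.imread('pics/scene0.png')[:,:,::-1];b=cv2.imread('pics/side0.png')[:,:,::-1]
crop('scene',190,140,390,310,4,'pics/c1.png',a)
crop('side',130,120,390,300,3,'pics/c2.png',b)
crop('scene',320,280,480,400,5,'pics/c3.png',a)
p,M,s=tool();print(M)
E
```

```text
[[ 9.44797893e-01 -5.45333658e-04  3.27653237e-01]
 [-3.27653605e-01 -8.45974022e-04  9.44797544e-01]
 [-2.38043774e-04 -9.99999493e-01 -9.77955012e-04]]
```

View pics/c1.png

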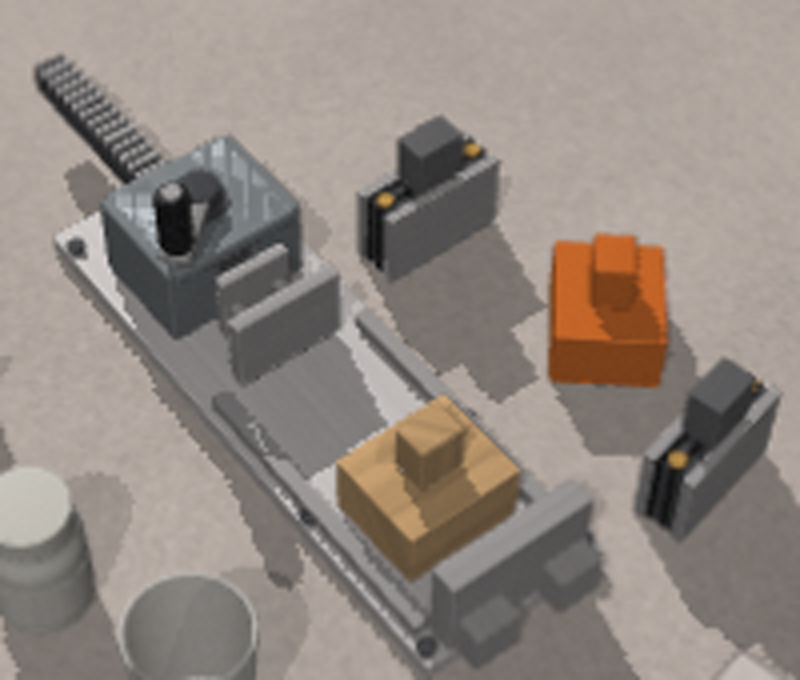

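View pics/c2.png

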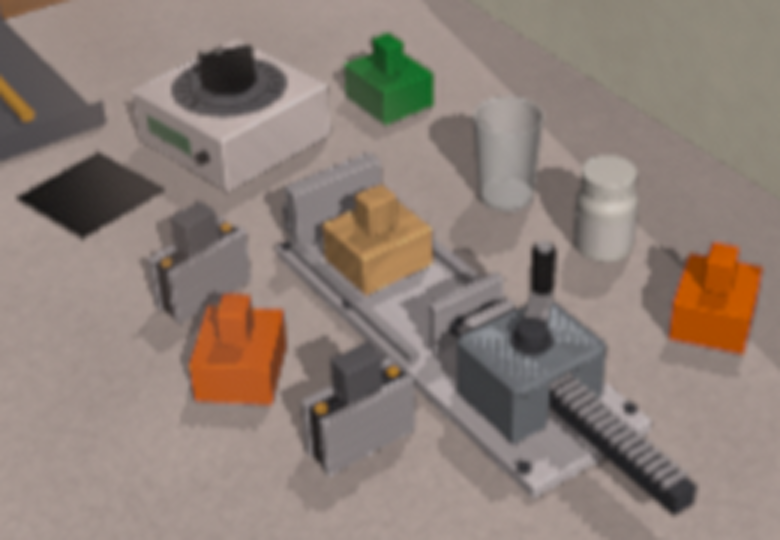

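View pics/c3.png

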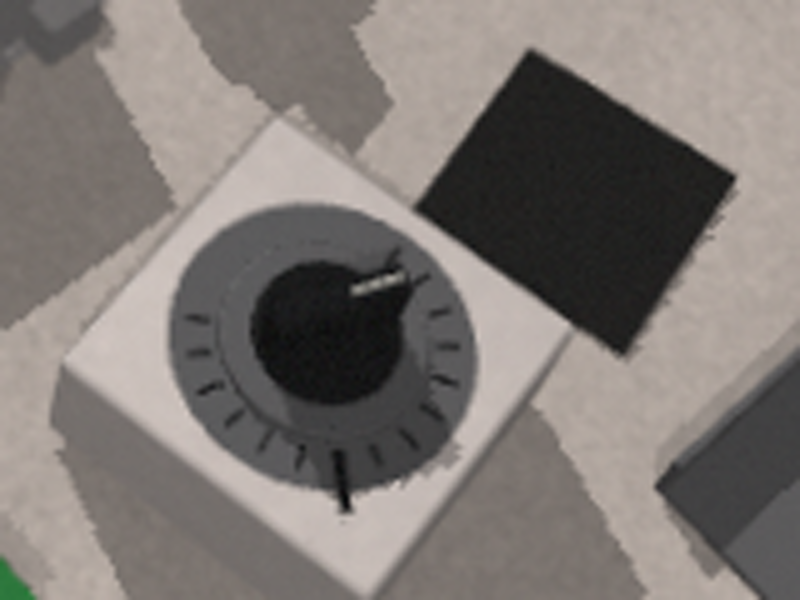

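```bash
python3 - <<'E'
from h import *
np.set_printoptions(suppress=True,precision=4)
c1=lambda L:np.array(L)/4+[190,140]
c2=lambda L:np.array(L)/3+[130,120]
c3=lambda L:np.array(L)/5+[320,280]
def show(n,P,nm):
    print(nm,'centre',P.mean(0)[:2]);Q=np.roll(P,-1,0)-P
    print('  len',np.hypot(Q[:,0],Q[:,1]),'ang',np.degrees(np.arctan2(Q[:,1],Q[:,0])))
for nm,L,z in [('stop_in',[(435,573),(582,483)],.08),('blockbody',[(338,468),(445,395),(520,470),(412,540)],.06),('blockpost',[(396,432),(437,398),(468,430),(425,460)],.096),
 ('Apost',[(398,143),(440,117),(463,135),(420,162)],.096),('Bpost',[(690,392),(722,358),(757,377),(720,413)],.096),('Orange post/body',[(553,242),(665,246),(663,335),(551,335)],.045),
 ('railL',[(220,397),(425,630)],.025),('plateleft',[(57,240),(430,675)],.015),('jar',[(35,500),(36,500)],.09),('cup rim',[(122,635),(255,635)],.1)]:
    show('scene',plane('scene',c1(L),z),nm)
show('s',plane('scene',c3([(533,48),(735,178),(625,355),(417,207)]),.004),'mat')
show('s',plane('scene',c3([(282,115),(573,328),(370,600),(65,362)]),.072),'load')
P=plane('scene',c3([(338,452),(345,512)]),.074);show('s',P,'mark')
P=plane('scene',c3([(355,290),(405,272)]),.116);print('ptr',P)
print('sideApost',plane('side',c2([(332,358),(378,343)]),.096))
print('handle tri',tri([('scene',c1([(172,190)])),('side',c2([(543,246)]))]),plane('scene',c1([(172,190)]),.141),'hub',plane('scene',c1([(200,188)]),.092))
print('side hub',plane('side',c2([(533,335)]),.092), 'side handle',plane('side',c2([(543,246)]),.141))
print('side stop',plane('side',c2([(290,185),(378,153)]),.08))
E
```

```text
stop_in centre [0.591 0.114]
  len [0.1008 0.1008] ang [178.254  -1.746]
blockbody centre [0.5926 0.046 ]
  len [0.0808 0.0671 0.0777 0.0634] ang [-176.9485   90.8734    0.3086  -86.3677]
blockpost centre [0.5923 0.0461]
  len [0.033  0.0276 0.0315 0.0244] ang [-171.5128   90.0926    3.0752  -87.1575]
Apost centre [ 0.4543 -0.1306]
  len [0.0354 0.0212 0.0361 0.0212] ang [-176.2493   94.4627    3.7163  -87.5775]
Bpost centre [0.4415 0.1202]
  len [0.0321 0.023  0.035  0.0212] ang [-167.7646  106.5735    9.4586  -80.6537]
Orange post/body centre [ 0.4138 -0.0012]
  len [0.071  0.0727 0.0685 0.0756] ang [ 140.58     46.4467  -36.8209 -131.4003]
railL centre [0.6463 0.0118]
  len [0.2014 0.2014] ang [ 90.0128 -89.9872]
plateleft centre [ 0.657  -0.0668]
  len [0.3981 0.3981] ang [ 89.7711 -90.2289]
jar centre [ 0.7911 -0.0484]
  len [0.0005 0.0005] ang [143.6921 -36.3079]
cup rim centre [0.7733 0.0761]
  len [0.068 0.068] ang [143.6444 -36.3556]
mat centre [0.4246 0.3356]
  len [0.1077 0.1081 0.109  0.1052] ang [ 102.6207   14.1335  -78.9296 -166.5234]
load centre [0.5968 0.3319]
  len [0.1463 0.1456 0.1465 0.1478] ang [ 100.2631   11.5032  -78.8931 -168.6021]
mark centre [0.6315 0.378 ]
  len [0.0242 0.0242] ang [  52.752 -127.248]
ptr [[0.5913 0.3324 0.116 ]
 [0.5706 0.339  0.116 ]]
sideApost [[ 0.4395 -0.125   0.096 ]
 [ 0.4796 -0.1319  0.096 ]]
handle tri [ 0.6297 -0.1551  0.1413] [[ 0.6283 -0.1541  0.141 ]] hub [[ 0.5912 -0.1855  0.092 ]]
side hub [[ 0.5904 -0.1958  0.092 ]] side handle [[ 0.6315 -0.1556  0.141 ]]
side stop [[0.55   0.1227 0.08  ]
 [0.6485 0.1179 0.08  ]]
```

```bash
python3 -m inch '0 0 0 1;0 0 0 1;0 0 0 1;0 0 0 1;0 0 0 1;0 0 0 1;0 0 0 1;0 0 0 1;0 0 0 0.87' 1 40; python3 -c "
from h import *
goto([.59,.03,.22],[1,0])"
```

```text
t: 1.05
tool_pos: [0.1712, 0.4947, 0.2058]
orientation: [-1.191, 1.246, -1.249]
wrist_force: [-0.9, -0.7, -0.5]
grip_width: 1.001
[14.771 -0.436 14.721] ('turn8', np.float64(-0.361), 'q6', np.float64(1.06)) tcp [0.1712 0.4947 0.2058] tilt [-0.003 -0.005 -1.   ]
```

```bash
python3 -m inch '1 -.1 1 -.36;1 -.1 1 0;1 -.1 1 0;1 -.1 1 0;1 -.1 1 0;1 0 1 0;1 0 1 0;1 0 1 0;1 0 1 0;1 0 1 0;1 0 1 0;1 0 1 0;1 0 1 0;1 0 1 0;0 0 0 0'; python3 - <<'E'
from h import *
goto([.592,.03,.25],[1,0])
p,M,s=tool();cp=manip.camera_params('wrist')
im=manip.read_camera('wrist');cv2.imwrite('pics/w1.png',im[:,:,::-1]);print(cp['xyz'],cp['attitude'])
import json;json.dump([list(cp['xyz']),list(cp['attitude'])],open('w1.json','w'))
E
```

```text
t: 2.55
tool_pos: [0.6016, 0.0531, 0.2178]
orientation: [-1.219, 1.214, -1.212]
wrist_force: [0.1, 0.5, -0.2]
grip_width: 1.002
[ 0.777 -1.065 -0.329] ('turn8', np.float64(-0.018), 'q6', np.float64(-0.1)) tcp [0.6016 0.0531 0.2178] tilt [-0.009 -0.007 -1.   ]
[0.60312422 0.12170205 0.38294656] [-0.27664155  0.01084905 -0.00046224]
```

View pics/w1.png

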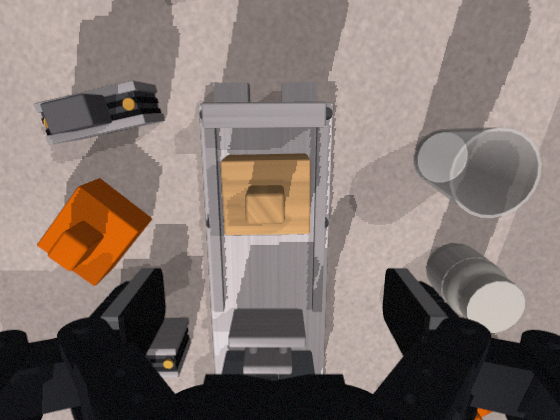

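```bash
python3 - <<'E'
from h import *
np.set_printoptions(suppress=True,precision=4)
import json
p=manip.camera_params('wrist');p['xyz'],p['attitude']=map(np.array,json.load(open('w1.json')))
for nm,L,z in [('post',[(247,186),(284,187),(285,222),(248,223)],.096),('body',[(222,157),(309,155),(311,233),(222,234)],.06),('railL',[(219,130),(223,308)],.025),('railR',[(314,130),(312,308)],.025),
 ('railLouter',[(207,130),(212,308)],.025),('railRouter',[(326,130),(323,308)],.025),('stoptop inner',[(206,127),(328,127)],.08),('stoptop outer',[(203,105),(328,104)],.08)]:
    P=plane('w',L,z,p);print(nm,P[:,:2].tolist(),'c',P.mean(0)[:2])
im=cv2.imread('pics/w1.png');g=cv2.cvtColor(im,6)
E
```

```text
post [[0.5786766755289885, 0.061247153255390506], [0.6081653446585279, 0.06044184835289363], [0.6091501326868369, 0.03121587863454174], [0.5788242994315181, 0.030312987351213447]] c [0.5937 0.0458]
body [[0.5541734291810304, 0.07965306032641598], [0.6305139737627999, 0.08134917264491692], [0.6341113724967511, 0.009190795503734861], [0.5512914437531065, 0.008055903576493842]] c [0.5925 0.0446]
railL [[0.5470145086484433, 0.10085875355374799], [0.5432310225408639, -0.09027462726655648]] c [0.5451 0.0053]
railR [[0.637681023201791, 0.1007253123337784], [0.6408475740553897, -0.08983313818458526]] c [0.6393 0.0054]
railLouter [[0.5355150496284045, 0.10088821339187078], [0.5311141431951577, -0.09034628225215853]] c [0.5333 0.0053]
railRouter [[0.6491045251254991, 0.10072097877319261], [0.6528793879292469, -0.08979550019907641]] c [0.651  0.0055]
stoptop inner [[0.545212841585338, 0.10646124167459102], [0.6435625407981678, 0.10630878721802366]] c [0.5944 0.1064]
stoptop outer [[0.5436878902845028, 0.12357283335841505], [0.6429027619674534, 0.12411473330174856]] c [0.5933 0.1238]
```

```bash
python3 -m inch '.25 1 -.29 0;0 1 0 0;0 .8 0 0;0 0 0 0;0 0 0 0'; python3 -c "
from h import *
goto([.593,.0457,.066],[1,0])"
```

```text
t: 3.1
tool_pos: [0.5887, 0.0503, 0.1331]
orientation: [-1.22, 1.211, -1.208]
wrist_force: [0.2, 0.9, 0.7]
grip_width: 0.997
[0.141 2.237 0.161] ('turn8', np.float64(0.015), 'q6', np.float64(-0.11)) tcp [0.5887 0.0503 0.1331] tilt [-0.008 -0.005 -1.   ]
```

```bash
python3 -m inch '.14 .8 .15 0;0 .8 0 0;0 .6 0 0;0 0 0 0;0 0 0 0'; python3 -c "
from h import *
goto([.593,.0457,.066],[1,0])"; python3 -m inch '0 0 0 0;0 0 0 0;0 0 0 0;0 0 0 0;0 0 0 0;0 0 0 0;0 0 0 0;0 0 0 0' -1 60
```

```text
t: 3.6
tool_pos: [0.5964, 0.0477, 0.0742]
orientation: [-1.213, 1.199, -1.212]
wrist_force: [-0.4, -0.1, 1.0]
grip_width: 0.998
[ 0.064  0.274 -0.116] ('turn8', np.float64(0.037), 'q6', np.float64(-0.12)) tcp [0.5964 0.0477 0.0742] tilt [ 0.005 -0.006 -1.   ]
t: 4.4
tool_pos: [0.5984, 0.0479, 0.0791]
orientation: [-1.208, 1.193, -1.216]
wrist_force: [0.6, 0.2, -0.1]
grip_width: -0.0
```

```bash
python3 - <<'E'
from h import *
p=manip.camera_params('wrist');im=manip.read_camera('wrist');cv2.imwrite('pics/w2.png',im[:,:,::-1])
a=manip.read_camera('scene');b=manip.read_camera('side')
k=np.hstack([cv2.resize(a[140:320,190:390],(400,360)),cv2.resize(b[150:300,200:367],(400,360))]);cv2.imwrite('pics/s2.png',k[:,:,::-1])
E
```

```text
(no output)
```

View pics/s2.png

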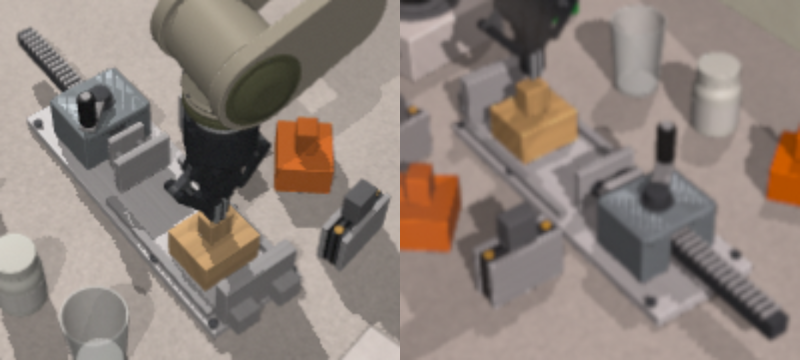

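View pics/w2.png

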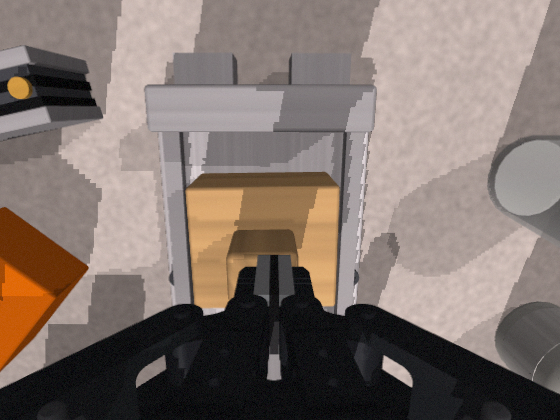

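```bash
python3 - <<'E'
from h import *
np.set_printoptions(suppress=True,precision=4)
p,M,s=tool();print(p,s['wrist_force'],s['grip_width'])
print(proj('wrist',[p,p+[0,0,.019]]))
print(proj('scene',[p,p+[0,0,.019]]), (proj('scene',[p])-[190,140])*2,(proj('side',[p])-[200,150])*2.4+[400,0])
print(plane('wrist',[(232,232),(297,232)],.096),plane('wrist',[(232,232),(297,232),(190,187),(338,187)],.06))
E
```

```text
[0.5984 0.0479 0.0792] [0.0125 0.5719 0.8216] -0.0011737608390579486
[[274.5097 254.7126]
 [275.0237 271.6482]]
[[296.0017 253.7368]
 [296.2382 248.7461]] [[212.0034 227.4737]] [[532.6202  91.9183]]
[[0.58   0.0652 0.096 ]
 [0.6077 0.0653 0.096 ]] [[0.5761 0.0528 0.06  ]
 [0.6105 0.0529 0.06  ]
 [0.5552 0.077  0.06  ]
 [0.631  0.0773 0.06  ]]
```

```bash
python3 - <<'E'
from h import *
np.set_printoptions(suppress=True,precision=4)
c1=lambda L:np.array(L)/4+[190,140]
c2=lambda L:np.array(L)/3+[130,120]
print('body -x-y',tri([('scene',c1([(445,395)])),('side',c2([(375,254)]))]))
print('body +x-y',tri([('scene',c1([(338,468)])),('side',c2([(432,235)]))]))
print('body -x+y',tri([('scene',c1([(520,470)])),('side',c2([(325,238)]))]))
print('post +x-y',tri([('scene',c1([(396,432)])),('side',c2([(398,200)]))]))
print('post -x+y',tri([('scene',c1([(468,430)])),('side',c2([(357,198)]))]))
print(plane('wrist',[(228,248),(298,248)],.096),plane('wrist',[(237,231),(296,231)],.06))
E
```

```text
body -x-y [0.5613 0.0087 0.0628]
body +x-y [0.6327 0.0095 0.0516]
body -x+y [0.5501 0.0707 0.0484]
post +x-y [0.6088 0.0308 0.0904]
post -x+y [0.5777 0.0544 0.0925]
[[0.5781 0.0579 0.096 ]
 [0.6083 0.058  0.096 ]] [[0.5787 0.0533 0.06  ]
 [0.61   0.0534 0.06  ]]
```

```bash
python3 - <<'E'
from h import *
p,M,s=tool()
for y in (.048,.053,.059):
  for z in (.079,.088,.097): print(y,z,proj('wrist',[[.5984,y,z]]).round(0))
E
python3 -m inch '0 -1 0 0;0 -.7 0 0;0 0 0 0;0 0 0 0;0 0 0 0;0 0 0 0' 1
python3 -c "
from h import *
goto([.593,.0457,.066],[1,0])
cv2.imwrite('pics/w3.png',manip.read_camera('wrist')[:,:,::-1])"
```

```text
0.048 0.079 [[275. 254.]]
0.048 0.088 [[275. 262.]]
0.048 0.097 [[275. 270.]]
0.053 0.079 [[275. 245.]]
0.053 0.088 [[275. 252.]]
0.053 0.097 [[275. 260.]]
0.059 0.079 [[275. 233.]]
0.059 0.088 [[275. 239.]]
0.059 0.097 [[275. 247.]]
t: 5.15
tool_pos: [0.5965, 0.0483, 0.1284]
orientation: [-1.212, 1.197, -1.213]
wrist_force: [0.0, -0.8, -0.2]
grip_width: 0.99
[ 0.073  2.079 -0.129] ('turn8', np.float64(0.04), 'q6', np.float64(-0.12)) tcp [0.5965 0.0483 0.1284] tilt [ 0.007 -0.006 -1.   ]
```

View pics/w3.png

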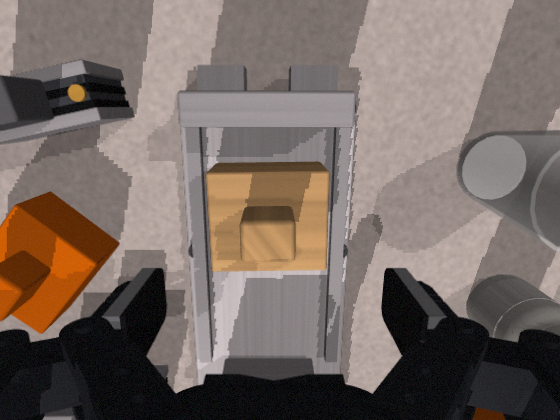

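```bash
python3 -c "
from h import *
print(plane('wrist',[(240,222),(296,222),(242,261),(295,261)],.096).mean(0))"
python3 -m inch '.07 .8 -.1 0;0 .8 0 0;0 .5 0 0;0 .2 0 0;0 .1 0 0'; python3 -c "
from h import *
goto([.593,.0457,.06],[1,0])"
```

```text
[0.59307886 0.04281659 0.096     ]
t: 5.7
tool_pos: [0.5934, 0.0457, 0.0522]
orientation: [-1.213, 1.199, -1.212]
wrist_force: [0.5, -0.1, -0.1]
grip_width: 1.003
[ 0.001 -0.259 -0.011] ('turn8', np.float64(0.04), 'q6', np.float64(-0.12)) tcp [0.5934 0.0457 0.0522] tilt [ 0.005 -0.006 -1.   ]
```

```bash
python3 -m inch '0 -.25 0 0;0 0 0 0;0 0 0 0;0 0 0 0;0 0 0 0;0 0 0 0;0 0 0 0;0 0 0 0' -1 60;  python3 -c "
from h import *
goto([.593,.0457,.06],[1,0])"
```

```text
t: 6.5
tool_pos: [0.5941, 0.0458, 0.0626]
orientation: [-1.211, 1.196, -1.213]
wrist_force: [0.1, 0.1, 0.1]
grip_width: 0.355
[ 0.002  0.088 -0.037] ('turn8', np.float64(0.041), 'q6', np.float64(-0.12)) tcp [0.5941 0.0458 0.0626] tilt [ 0.008 -0.007 -1.   ]
```

```bash
python3 -m inch '0 -.6 0 0;0 -1 0 0;0 -1 0 0;0 -1 0 0;0 -1 0 0;-.8 0 -.5 0;-1 0 -.6 0;-1 0 -.6 0;-1 0 -.6 0;-1 0 -.6 0;-1 0 -.6 0;-1 0 -.6 0;-1 0 -.6 0;-1 0 -.5 0;-.6 0 -.4 0;0 0 0 0'; python3 -c "
from h import *
goto([.4246,.3356,.07],[1,0])
a=manip.read_camera('scene');cv2.imwrite('pics/t.png',a[:,:,::-1])"
```

```text
t: 8.1
tool_pos: [0.4148, 0.3373, 0.1993]
orientation: [-1.216, 1.205, -1.212]
wrist_force: [0.7, -1.2, -2.8]
grip_width: 0.351
[0.031 4.309 0.332] ('turn8', np.float64(0.018), 'q6', np.float64(0.47)) tcp [0.4148 0.3373 0.1993] tilt [-0.001 -0.006 -1.   ]
```

```bash
python3 -m inch '0 1 .3 0;0 1 0 0;0 1 0 0;0 1 0 0;0 .3 0 0;0 0 0 0;0 0 0 0'; python3 -c "
from h import *
goto([.4246,.3356,.0525],[1,0]);print(tool()[2]['wrist_force'],tool()[2]['grip_width'])"
```

```text
t: 8.85
tool_pos: [0.4299, 0.3311, 0.0679]
orientation: [-1.209, 1.206, -1.218]
wrist_force: [0.6, 1.1, -2.6]
grip_width: 0.352
[-0.154  0.512 -0.18 ] ('turn8', np.float64(-0.024), 'q6', np.float64(0.45)) tcp [0.4299 0.3311 0.0679] tilt [ 0.004 -0.006 -1.   ]
[ 0.59900679  1.05181898 -2.61413036] 0.3524344856500032
```

```bash
python3 -m inch '-.1 .4 -.15 0;0 .15 0 0;0 0 0 0;0 0 0 0'; python3 -c "
from h import *
goto([.4246,.3356,.0525],[1,0]);print(tool()[2]['wrist_force'],tool()[2]['grip_width'])"
```

```text
t: 9.25
tool_pos: [0.4268, 0.335, 0.0532]
orientation: [-1.204, 1.203, -1.219]
wrist_force: [0.1, 0.4, -2.8]
grip_width: 0.355
[-0.02   0.023 -0.074] ('turn8', np.float64(-0.024), 'q6', np.float64(0.46)) tcp [0.4268 0.335  0.0532] tilt [ 0.009 -0.004 -1.   ]
[ 0.06223299  0.38438158 -2.77728396] 0.35491113401889596
```

```bash
python3 -m inch '0 .07 0 0;0 0 0 0;0 0 0 0' && python3 -m inch '0 0 0 0;0 0 0 0;0 0 0 0;0 0 0 0;0 -.5 0 0;0 -1 0 0;0 -1 0 0;0 -1 0 0;0 -1 0 0;1 0 0 0;1 0 0 0;1 0 0 0;1 0 0 0;1 0 0 0;1 0 0 0;0 0 0 0' 1; python3 -c "
from h import *
import json
goto([.4415,.1202,.075],[.974,.225])
p=manip.camera_params('wrist');json.dump([list(p['xyz']),list(p['attitude'])],open('w4.json','w'))
cv2.imwrite('pics/w4.png',manip.read_camera('wrist')[:,:,::-1])"
```

```text
t: 9.55
tool_pos: [0.4273, 0.3353, 0.0519]
orientation: [-1.202, 1.202, -1.219]
wrist_force: [-0.4, -0.4, -2.3]
grip_width: 0.356
t: 11.15
tool_pos: [0.4256, 0.1498, 0.195]
orientation: [-1.199, 1.196, -1.219]
wrist_force: [0.3, 0.4, -0.5]
grip_width: 1.0
[0.975 4.009 0.464] ('turn8', np.float64(-1.631), 'q6', np.float64(0.08)) tcp [0.4256 0.1498 0.195 ] tilt [ 0.016 -0.003 -1.   ]
```

View pics/w4.png

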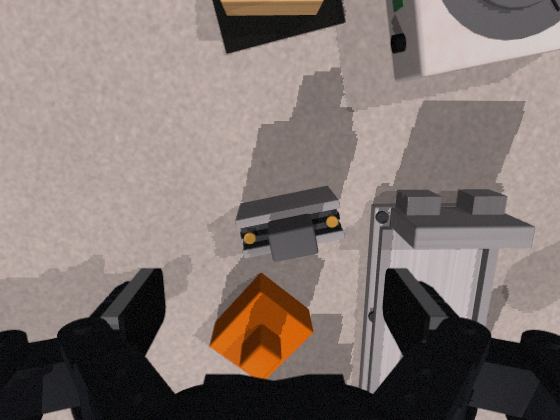

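```bash
python3 - <<'E'
from h import *
import json
np.set_printoptions(suppress=True,precision=4)
p=manip.camera_params('wrist');p['xyz'],p['attitude']=map(np.array,json.load(open('w4.json')))
P=plane('w',[(268,222),(311,216),(318,253),(276,261)],.096,p);print(P.mean(0),P[1]-P[0],P[2]-P[3])
P=plane('w',[(237,220),(340,203)],.06,p);print(P.mean(0),P[1]-P[0],np.degrees(np.arctan2(*(P[1]-P[0])[[1,0]])))
P=plane('w',[(250,239),(332,222)],.062,p);print('bolts',P.mean(0),np.degrees(np.arctan2(*(P[1]-P[0])[[1,0]])))
im=manip.read_camera('scene');h=cv2.cvtColor(im,cv2.COLOR_RGB2HSV)
cv2.imwrite('pics/t.png',im[260:380,370:490,::-1])
m=cv2.inRange(h,(10,70,60),(25,255,255));m[:260]=0;m[370:]=0;m[:,:390]=0;m[:,480:]=0
y,x=np.nonzero(m);print(len(x),plane('scene',[(x.mean(),y.mean())],.035))
goto([.4415,.1202,.075],[.974,.225])
E
```

```text
[0.4416 0.1225 0.096 ] [0.0323 0.0046 0.    ] [0.0325 0.0065 0.    ]
[0.4395 0.1336 0.06  ] [0.0874 0.0146 0.    ] 9.510335879949514
bolts [0.4418 0.1173 0.062 ] 12.07554227448856
1458 [[0.4314 0.3346 0.035 ]]
[1.05  4.009 0.462] ('turn8', np.float64(-1.619), 'q6', np.float64(0.08)) tcp [0.4256 0.1519 0.195 ] tilt [ 0.016 -0.002 -1.   ]
```

```bash
python3 -m inch '0 .5 0 -.66;0 .5 0 -.66;0 .5 0 0;0 0 0 0'; python3 -c "
from h import *
goto([.4415,.121,.056],[.983,.182])"
```

```text
t: 11.65
tool_pos: [0.4267, 0.1553, 0.1491]
orientation: [-1.284, 1.049, -1.074]
wrist_force: [-0.1, 0.2, 1.1]
grip_width: 0.995
[1.205 3.113 0.204] ('turn8', np.float64(0.098), 'q6', np.float64(-0.1)) tcp [0.4267 0.1553 0.1491] tilt [ 0.018 -0.001 -1.   ]
```

```bash
python3 -m inch '.6 .5 .1 .1;.6 .5 .1 0;0 .5 0 0;0 .5 0 0;0 0 0 0'; python3 -c "
from h import *
goto([.4415,.121,.056],[.983,.182])"
```

```text
t: 12.15
tool_pos: [0.4431, 0.1237, 0.0909]
orientation: [-1.276, 1.053, -1.083]
wrist_force: [0.7, 0.3, -0.1]
grip_width: 1.003
[ 0.075  1.161 -0.098] ('turn8', np.float64(0.023), 'q6', np.float64(-0.17)) tcp [0.4431 0.1237 0.0909] tilt [ 0.023  0.    -1.   ]
```

```bash
python3 -m inch '.07 .6 -.08 0;0 .5 0 0;0 0 0 0;0 0 0 0'; python3 -c "
from h import *
goto([.4415,.121,.058],[.983,.182])"; python3 -m inch '0 0 0 0;0 0 0 0;0 0 0 0;0 0 0 0;0 0 0 0;0 0 0 0' -1 60;  python3 -c "
from h import *
goto([.4415,.121,.06],[.983,.182])"
```

```text
t: 12.55
tool_pos: [0.4446, 0.1233, 0.0615]
orientation: [-1.272, 1.047, -1.084]
wrist_force: [-0.3, -0.1, 0.9]
grip_width: 1.005
[ 0.056  0.113 -0.12 ] ('turn8', np.float64(0.04), 'q6', np.float64(-0.17)) tcp [0.4446 0.1233 0.0615] tilt [ 0.029  0.001 -1.   ]
t: 13.15
tool_pos: [0.4455, 0.1239, 0.0648]
orientation: [-1.271, 1.044, -1.086]
wrist_force: [0.1, -0.1, -3.0]
grip_width: 0.399
[ 0.068  0.154 -0.152] ('turn8', np.float64(0.046), 'q6', np.float64(-0.17)) tcp [0.4455 0.1239 0.0648] tilt [ 0.033  0.001 -0.999]
```

```bash
python3 -m inch '0 -.6 0 0;0 -1 0 0;0 -1 0 0;0 -1 0 .65;0 -.8 0 .65;0 0 0 0;0 0 0 0';  python3 -c "
from h import *
goto([.5925,.080,.19],[1,0])"
```

```text
t: 13.85
tool_pos: [0.4388, 0.1236, 0.1975]
orientation: [-1.193, 1.189, -1.217]
wrist_force: [-0.4, 0.6, -3.4]
grip_width: 0.4
[1.473 0.371 5.11 ] ('turn8', np.float64(0.027), 'q6', np.float64(0.01)) tcp [0.4388 0.1236 0.1975] tilt [ 0.024  0.001 -1.   ]
```

```bash
python3 -m inch '.3 0 1 0;.3 0 1 0;.3 0 1 0;.3 0 1 0;.3 0 1 0;0 0 0 0;0 0 0 0;0 0 0 0';  python3 -c "
from h import *
goto([.5925,.080,.19],[1,0])
import json
p=manip.camera_params('wrist');json.dump([list(p['xyz']),list(p['attitude'])],open('w5.json','w'))
cv2.imwrite('pics/w5.png',manip.read_camera('wrist')[:,:,::-1])"
```

```text
t: 14.65
tool_pos: [0.5892, 0.0783, 0.1827]
orientation: [-1.217, 1.196, -1.192]
wrist_force: [0.6, 0.3, -3.9]
grip_width: 0.398
[-0.054 -0.243  0.11 ] ('turn8', np.float64(0.143), 'q6', np.float64(-0.09)) tcp [0.5892 0.0783 0.1827] tilt [-0.001  0.003 -1.   ]
```

View pics/w5.png

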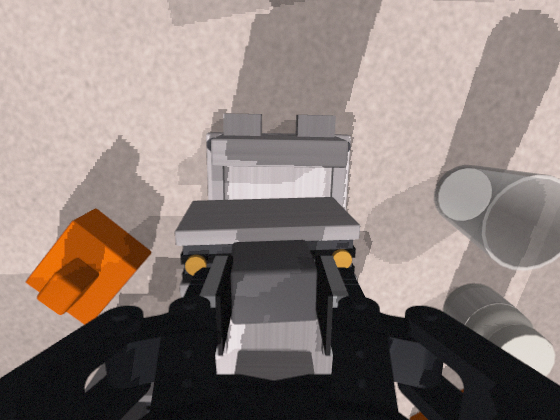

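```bash
python3 - <<'E'
from h import *
import json
np.set_printoptions(suppress=True,precision=4)
p=manip.camera_params('wrist');p['xyz'],p['attitude']=map(np.array,json.load(open('w5.json')))
print(plane('w',[(178,232),(358,230)],.178,p))
print('bolts',plane('w',[(196,266),(343,259)],.180,p))
P=plane('w',[(210,161),(349,164),(229,190),(326,190)],.08,p);print('stop',P)
print(plane('w',[(225,185),(329,185)],.025,p))
E
```

```text
[[0.5418 0.0873 0.178 ]
 [0.6297 0.0902 0.178 ]]
bolts [[0.5504 0.0704 0.18  ]
 [0.6231 0.0757 0.18  ]]
stop [[0.5413 0.1091 0.08  ]
 [0.643  0.1091 0.08  ]
 [0.555  0.0878 0.08  ]
 [0.6273 0.0893 0.08  ]]
[[0.5447 0.0805 0.025 ]
 [0.6378 0.0824 0.025 ]]
```

```bash
python3 -m inch '-.3 .3 .15 .22;0 .8 0 0;0 .8 0 0;0 .5 0 0;0 0 0 0;0 0 0 0;0 0 0 0';  python3 -c "
from h import *
goto([.5935,.085,.08],[1,0])
import json
p=manip.camera_params('wrist');json.dump([list(p['xyz']),list(p['attitude'])],open('w6.json','w'))
cv2.imwrite('pics/w6.png',manip.read_camera('wrist')[:,:,::-1])"
```

```text
t: 15.4
tool_pos: [0.5907, 0.0902, 0.1106]
orientation: [-1.203, 1.214, -1.212]
wrist_force: [0.7, 0.2, -4.3]
grip_width: 0.398
[0.176 1.021 0.093] ('turn8', np.float64(-0.045), 'q6', np.float64(-0.04)) tcp [0.5907 0.0902 0.1106] tilt [ 0.001  0.003 -1.   ]
```

View pics/w6.png

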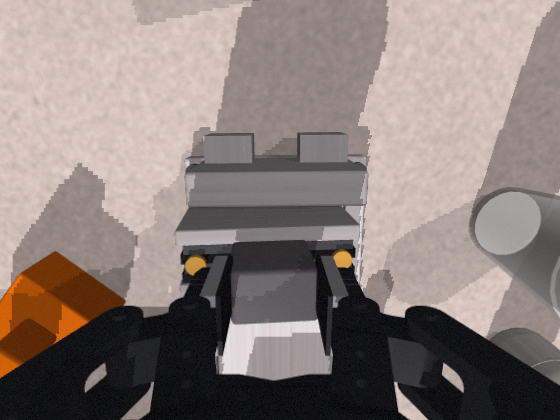

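```bash
python3 -m inch '.06 0 .125 .13;0 0 0 0;0 .35 0 0;0 0 0 0;0 0 0 0';  python3 -c "
from h import *
goto([.5945,.088,.08],[1,0]);print(tool()[2]['wrist_force'])
p=manip.camera_params('wrist')
print(plane('wrist',[(178,232),(358,230)],tool()[0][2]-.005)[:,1])"
```

```text
t: 15.95
tool_pos: [0.5959, 0.0881, 0.1013]
orientation: [-1.191, 1.226, -1.229]
wrist_force: [0.1, 1.0, -3.2]
grip_width: 0.398
[ 0.007  0.71  -0.05 ] ('turn8', np.float64(-0.188), 'q6', np.float64(-0.02)) tcp [0.5959 0.0881 0.1013] tilt [ 0.005  0.003 -1.   ]
[ 0.1425315   0.99101647 -3.24108709]
[0.09920707 0.09787967]
```

```bash
python3 -m inch '0 .15 -.04 0;0 .25 0 0;0 .2 0 0;0 0 0 0;0 0 0 0';  python3 -c "
from h import *
goto([.5945,.088,.08],[1,0]);print(tool()[2]['wrist_force'],tool()[2]['torque'])"
```

```text
t: 16.45
tool_pos: [0.5948, 0.0882, 0.0813]
orientation: [-1.191, 1.226, -1.229]
wrist_force: [0.7, -0.5, -3.6]
grip_width: 0.394
[ 0.007  0.044 -0.009] ('turn8', np.float64(-0.187), 'q6', np.float64(-0.02)) tcp [0.5948 0.0882 0.0813] tilt [ 0.006  0.003 -1.   ]
[ 0.67390603 -0.53960026 -3.63374643] [ 0.03577395 -0.08980002  0.03861825]
```

```bash
python3 -m inch '0 .07 0 0;0 0 0 0;0 0 0 0';  python3 -m inch '0 0 0 0;0 0 0 0;0 0 0 0;0 0 0 0;0 -.5 0 0;0 -1 0 0;0 -1 0 0;0 -1 0 0;1 0 0 0;1 0 0 0;1 0 0 0;0 0 0 0' 1; python3 -c "
from h import *
goto([.4543,-.131,.2],[1,.05])
import json
p=manip.camera_params('wrist');json.dump([list(p['xyz']),list(p['attitude'])],open('w7.json','w'))
cv2.imwrite('pics/w7.png',manip.read_camera('wrist')[:,:,::-1])"
```

```text
t: 16.75
tool_pos: [0.5951, 0.0886, 0.0814]
orientation: [-1.19, 1.225, -1.229]
wrist_force: [0.3, 0.3, -3.9]
grip_width: 0.394
t: 17.95
tool_pos: [0.593, -0.0043, 0.1926]
orientation: [-1.188, 1.218, -1.231]
wrist_force: [0.1, 0.3, -0.3]
grip_width: 0.994
[ 4.33  -0.309 -4.519] ('turn8', np.float64(-0.528), 'q6', np.float64(-0.18)) tcp [ 0.593  -0.0043  0.1926] tilt [ 0.012  0.002 -1.   ]
```

View pics/w7.png

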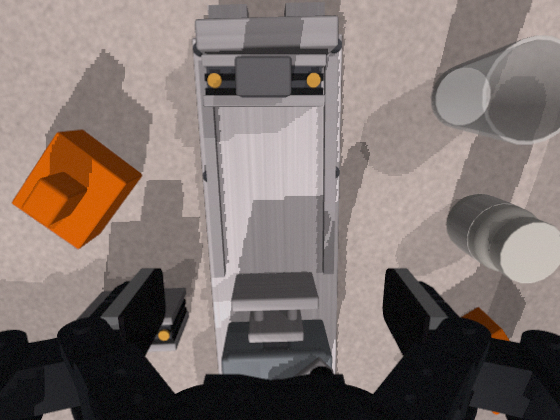

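```bash
python3 -m inch '.7 0 -1 -.4;.7 0 -1 0;.7 0 -1 0;.7 0 -1 0;.5 -.2 -.5 0;0 0 0 0;0 0 0 0'; cat > bolts.py <<'E'
from h import *
np.set_printoptions(suppress=True,precision=4)
p=manip.camera_params('wrist');im=manip.read_camera('wrist');cv2.imwrite('pics/last.png',im[:,:,::-1])
h=cv2.cvtColor(im,cv2.COLOR_RGB2HSV);m=cv2.inRange(h,(15,130,120),(25,255,255))
n,l,st,c=cv2.connectedComponentsWithStats(m)
for i in range(1,n):
    if st[i,4]>15: print(c[i].round(1),st[i,4],plane('w',[c[i]],.062,p)[0][:2])
E
python3 bolts.py; python3 -c "
from h import *
P=plane('scene',np.array([(385,200),(472,150)])/4+[190,140],.062);print(P,P.mean(0))
goto([.4543,-.131,.2],[1,.07])"
```

```text
t: 18.7
tool_pos: [0.4568, -0.1017, 0.1963]
orientation: [-1.216, 1.17, -1.183]
wrist_force: [0.6, 1.1, 0.4]
grip_width: 0.999
[224.2 231. ] 102 [ 0.417  -0.1357]
[307.9 232.2] 100 [ 0.4889 -0.134 ]
[[ 0.48915688 -0.13105233  0.062     ]
 [ 0.41735795 -0.13235675  0.062     ]] [ 0.45325741 -0.13170454  0.062     ]
[ 0.974 -0.129 -0.13 ] ('turn8', np.float64(-0.198), 'q6', np.float64(-0.52)) tcp [ 0.457  -0.1016  0.1963] tilt [ 0.014  0.004 -1.   ]
```

```bash
python3 -m inch '.55 1 -.05 .14;.5 1 -.05 0;0 1 0 0;0 .5 0 0;0 .3 0 0;0 0 0 0';  python3 -c "
from h import *
goto([.453,-.133,.058],[1,.023])"
```

```text
t: 19.35
tool_pos: [0.4614, -0.129, 0.0776]
orientation: [-1.208, 1.177, -1.192]
wrist_force: [1.2, 0.4, 0.8]
grip_width: 1.002
[ 0.126  0.649 -0.295] ('turn8', np.float64(0.051), 'q6', np.float64(-0.56)) tcp [ 0.4614 -0.129   0.0776] tilt [ 0.017  0.004 -1.   ]
```

```bash
python3 -m inch '.13 .35 -.28 0;0 .3 0 0;0 0 0 0;0 0 0 0';  python3 -c "
from h import *
goto([.453,-.133,.059],[1,.023])";python3 -m inch '0 0 0 0;0 0 0 0;0 0 0 0;0 0 0 0;0 0 0 0;0 0 0 0' -1 60;  python3 -c "
from h import *
goto([.453,-.133,.06],[1,.023])"
```

```text
t: 19.75
tool_pos: [0.4562, -0.1325, 0.0596]
orientation: [-1.208, 1.171, -1.194]
wrist_force: [-0.2, -0.6, 0.5]
grip_width: 0.997
[ 0.014  0.018 -0.107] ('turn8', np.float64(0.068), 'q6', np.float64(-0.58)) tcp [ 0.4562 -0.1325  0.0596] tilt [ 0.021  0.002 -1.   ]
t: 20.35
tool_pos: [0.457, -0.1325, 0.0614]
orientation: [-1.208, 1.169, -1.195]
wrist_force: [0.3, 0.2, -1.2]
grip_width: 0.403
[ 0.011  0.044 -0.134] ('turn8', np.float64(0.072), 'q6', np.float64(-0.58)) tcp [ 0.457  -0.1325  0.0614] tilt [ 0.022  0.001 -1.   ]
```

```bash
python3 -m inch '0 -.6 0 0;0 -1 0 0;0 -1 0 0;0 -1 0 0;0 -.8 0 0;-1 0 .3 .1;-1 0 .8 0;-1 0 .8 0;-1 0 .8 0;-1 0 .9 0;-.7 0 .8 0;0 0 0 0;0 0 0 0';  python3 -c "
from h import *
goto([.594,.04,.0764],[1,0]);print(tool()[2]['wrist_force'])"
```

```text
t: 21.65
tool_pos: [0.5845, 0.0489, 0.1954]
orientation: [-1.203, 1.191, -1.199]
wrist_force: [-0.3, 0.7, -3.6]
grip_width: 0.4
[0.325 3.967 0.262] ('turn8', np.float64(0.112), 'q6', np.float64(-0.14)) tcp [0.5845 0.0489 0.1954] tilt [ 0.012  0.006 -1.   ]
[-0.3127021   0.72224491 -3.62308725]
```

```bash
python3 -m inch '.3 .9 .26 .1;0 .9 0 0;0 .7 0 0;0 0 0 0;0 0 0 0'; sed -i 's/,\.062,p/,tool()[0][2] if B else .062,p/; 1a import sys; B=len(sys.argv)>1' bolts.py; python3 bolts.py b;  python3 -c "
from h import *
goto([.594,.04,.0764],[1,0]);print(tool()[2]['wrist_force'])"
```

```text
t: 22.15
tool_pos: [0.5916, 0.037, 0.1185]
orientation: [-1.196, 1.205, -1.212]
wrist_force: [0.5, 0.4, -2.9]
grip_width: 0.404
[203.9 145.7] 251 [0.5601 0.0892]
[332.5 148.1] 246 [0.6176 0.0879]
[344.8 258.7] 290 [0.6257 0.0347]
[194.8 261.1] 325 [0.5529 0.0338]
[-0.092  1.403  0.068] ('turn8', np.float64(-0.017), 'q6', np.float64(-0.14)) tcp [0.5915 0.037  0.1184] tilt [ 0.011  0.005 -1.   ]
[-0.06001938  0.25757905 -3.31403044]
```

View pics/last.png

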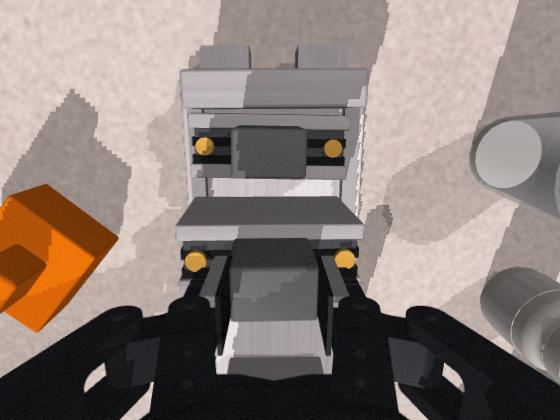

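```bash
python3 -m inch '-.1 .5 .07 .05;0 .3 0 0;0 .2 0 0;0 0 0 0;0 0 0 0';  python3 -c "
from h import *
goto([.594,.042,.0764],[1,0]);print(tool()[2]['wrist_force'],tool()[2]['torque'])"; python3 bolts.py b
```

```text
t: 22.7
tool_pos: [0.5951, 0.0401, 0.0884]
orientation: [-1.19, 1.208, -1.22]
wrist_force: [0.6, -0.0, -3.4]
grip_width: 0.4
[-0.06   0.401 -0.042] ('turn8', np.float64(-0.073), 'q6', np.float64(-0.13)) tcp [0.5951 0.0401 0.0884] tilt [ 0.015  0.005 -1.   ]
[ 0.62635798 -0.01530221 -3.35866085] [-0.07141285 -0.00872355 -0.00296519]
[185.7 158.8] 353 [0.5555 0.0868]
[334.6 160. ] 329 [0.6226 0.0855]
[344.8 258.7] 290 [0.6292 0.0375]
[194.8 261.1] 329 [0.5564 0.0374]
[ 28.6 273.6] 16 [0.4744 0.0318]
[ 56.1 287. ] 25 [0.4867 0.0244]
```

```bash
python3 -m inch '0 .25 -.02 0;0 .17 0 0;0 0 0 0;0 0 0 0';  python3 -c "
from h import *
goto([.594,.042,.0764],[1,0]);print(tool()[2]['wrist_force'],tool()[2]['torque'])"
```

```text
t: 23.15
tool_pos: [0.595, 0.0403, 0.0768]
orientation: [-1.189, 1.206, -1.221]
wrist_force: [-1.8, 0.4, -1.8]
grip_width: 0.4
[-0.056  0.012 -0.034] ('turn8', np.float64(-0.07), 'q6', np.float64(-0.13)) tcp [0.595  0.0403 0.0768] tilt [ 0.017  0.005 -1.   ]
[-1.83488586  0.41349131 -1.84856251] [ 0.01737649  0.15243518 -0.0627701 ]
```

```bash
python3 -m inch '0 0 0 0;0 0 0 0;0 0 0 0;0 0 0 0;0 -.5 0 0;0 -1 0 0;0 -1 0 0;0 -1 0 0;0 -1 0 0;1 -1 .2 0;1 -.3 .2 0;1 0 .2 0;1 0 .2 0;1 0 .2 0;.7 0 .1 0;0 0 0 0;0 0 0 0' 1; python3 bolts.py; python3 -c "
from h import *
import json
p=manip.camera_params('wrist');json.dump([list(p['xyz']),list(p['attitude'])],open('w8.json','w'))
print(proj('wrist',[[.63,-.155,.141]]))
goto([.63,-.155,.105],[1,0])"
```

```text
t: 24.85
tool_pos: [0.625, -0.1381, 0.2591]
orientation: [-1.187, 1.2, -1.224]
wrist_force: [-0.1, 1.0, -0.1]
grip_width: 0.998
[[277.65125737 219.03506518]]
[0.583 5.138 0.059] ('turn8', np.float64(-0.058), 'q6', np.float64(-0.4)) tcp [ 0.625  -0.1379  0.2591] tilt [ 0.022  0.003 -1.   ]
```

View pics/last.png

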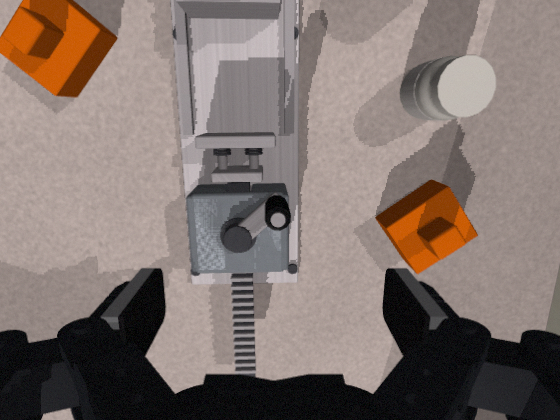

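```bash
python3 - <<'E'
from h import *
import json
p=manip.camera_params('wrist');p['xyz'],p['attitude']=map(np.array,json.load(open('w8.json')))
print(plane('w',[(278,219)],.141,p),plane('w',[(238,237)],.097,p), 'gearbox',plane('w',[(190,188),(287,186),(290,271),(193,274)],.078,p), 'foot',plane('w',[(196,135),(274,133)],.07,p))
print('railends',plane('w',[(189,134),(286,134)],.025,p))
E
```

```text
[[ 0.6302813  -0.15497435  0.141     ]] [[ 0.59384773 -0.18517619  0.097     ]] gearbox [[ 0.54792923 -0.14151982  0.078     ]
 [ 0.64098534 -0.14067429  0.078     ]
 [ 0.64424471 -0.22944095  0.078     ]
 [ 0.5449002  -0.23116018  0.078     ]] foot [[ 0.55527462 -0.09220158  0.07      ]
 [ 0.62901567 -0.09104899  0.07      ]]
railends [[ 0.53948187 -0.09378611  0.025     ]
 [ 0.64275609 -0.09476841  0.025     ]]
```

```bash
python3 -m inch '.55 .9 .1 0;0 1 0 0;0 1 0 0;0 .9 0 0;0 0 0 0;0 0 0 0'; python3 -c "
from h import *
goto([.63,-.155,.106],[1,0])"
```

```text
t: 25.5
tool_pos: [0.6318, -0.1481, 0.145]
orientation: [-1.188, 1.19, -1.221]
wrist_force: [0.2, -0.2, 0.4]
grip_width: 0.999
[ 0.232  1.298 -0.095] ('turn8', np.float64(-0.005), 'q6', np.float64(-0.42)) tcp [ 0.6318 -0.1481  0.145 ] tilt [ 0.027  0.002 -1.   ]
```

```bash
python3 -m inch '.23 .7 -.06 0;0 .5 -.02 0;0 0 0 0;0 0 0 0'; python3 -c "
from h import *
goto([.63,-.155,.106],[1,0])"; python3 -m inch '0 0 0 0;0 0 0 0;0 0 0 0;0 0 0 0;0 0 0 0;0 0 0 0' -1 50; python3 -c "
from h import *
goto([.63,-.155,.106],[1,0])"
```

```text
t: 25.9
tool_pos: [0.6335, -0.1543, 0.1162]
orientation: [-1.184, 1.179, -1.227]
wrist_force: [-0.5, 0.0, 0.7]
grip_width: 0.997
[ 0.023  0.336 -0.129] ('turn8', np.float64(0.014), 'q6', np.float64(-0.43)) tcp [ 0.6335 -0.1543  0.1162] tilt [ 0.038 -0.003 -0.999]
t: 26.5
tool_pos: [0.6351, -0.1544, 0.1208]
orientation: [-1.182, 1.173, -1.231]
wrist_force: [-0.6, 0.4, 0.4]
grip_width: 0.003
[ 0.017  0.486 -0.191] ('turn8', np.float64(0.018), 'q6', np.float64(-0.43)) tcp [ 0.6351 -0.1544  0.1208] tilt [ 0.043 -0.005 -0.999]
```

```bash
python3 -m inch '0 -1 -.1 0;0 -.6 0 0;0 0 0 0;0 0 0 0;0 0 0 0;0 .5 -.1 0;0 .7 0 0;0 .7 0 0;0 .4 0 0;0 .3 0 0;0 0 0 0' 1; python3 -c "
from h import *
goto([.63,-.155,.102],[1,0])"
```

```text
t: 27.6
tool_pos: [0.6277, -0.1535, 0.0818]
orientation: [-1.186, 1.181, -1.224]
wrist_force: [1.0, -0.0, -0.1]
grip_width: 1.001
[ 0.052 -0.669  0.098] ('turn8', np.float64(0.017), 'q6', np.float64(-0.43)) tcp [ 0.6277 -0.1535  0.0818] tilt [ 0.034 -0.001 -0.999]
```

```bash
python3 -m inch '0 -.5 .08 0;0 0 0 0;0 0 0 0;0 0 0 0;0 0 0 0;0 0 0 0;0 0 0 0' -1 50; python3 -c "
from h import *
goto([.63,-.155,.102],[1,0])"
```

```text
t: 28.3
tool_pos: [0.6308, -0.1534, 0.0985]
orientation: [-1.184, 1.178, -1.227]
wrist_force: [0.8, 0.8, 2.5]
grip_width: 0.23
[ 0.053 -0.117 -0.022] ('turn8', np.float64(0.019), 'q6', np.float64(-0.43)) tcp [ 0.6308 -0.1534  0.0985] tilt [ 0.038 -0.002 -0.999]
```

```bash
cat > circ.py <<'E'
from h import *
import sys
C=np.array([.594,-.187]); step=float(sys.argv[1]); N=int(sys.argv[2])
p,M,s=tool(); v=p[:2]-C; a=np.degrees(np.arctan2(v[1],v[0]))
print('ang %.1f r %.4f F'%(a,np.hypot(*v)),s['wrist_force'].round(1),'z %.4f'%p[2],'grip %.2f'%s['grip_width'],'t %.1f'%s['t'],'tilt',M[:2,1].round(3))
q=p[:2];r=.0500
for k in range(1,N+1):
    b=np.radians(a-step*k);n=C+r*np.array([np.cos(b),np.sin(b)])
    d=M.T@[*(n-q),0]/.03;print('%.2f 0 %.2f 0'%(d[0],d[2]),end=';');q=n
print()
E
python3 -m inch '.56 0 .33 0;.64 0 .09 0;.63 0 -.16 0;.52 0 -.39 0'; python3 circ.py 22.5 16
```

```text
t: 28.7
tool_pos: [0.6333, -0.219, 0.0988]
orientation: [-1.172, 1.167, -1.224]
wrist_force: [11.7, -0.9, -1.6]
grip_width: 0.231
ang -39.2 r 0.0507 F [11.7 -0.9 -1.6] z 0.0988 grip 0.23 t 28.7 tilt [0.051 0.004]
0.39 0 -0.52 0;0.19 0 -0.62 0;-0.07 0 -0.65 0;-0.31 0 -0.57 0;-0.50 0 -0.41 0;-0.62 0 -0.19 0;-0.65 0 0.07 0;-0.57 0 0.31 0;-0.41 0 0.50 0;-0.19 0 0.62 0;0.07 0 0.65 0;0.31 0 0.57 0;0.50 0 0.41 0;0.62 0 0.19 0;0.65 0 -0.07 0;0.57 0 -0.31 0;
```

```bash
python3 -m inch '.4 0 -.52 0;.2 0 -.62 0;-.05 0 -.65 0;-.28 0 -.58 0;-.48 0 -.42 0;-.6 0 -.22 0'; python3 circ.py 22.5 10
```

```text
t: 29.3
tool_pos: [0.5463, -0.1994, 0.0984]
orientation: [-1.161, 1.151, -1.241]
wrist_force: [10.8, -4.5, -4.9]
grip_width: 0.232
ang -165.5 r 0.0493 F [10.8 -4.5 -4.9] z 0.0984 grip 0.23 t 29.3 tilt [ 0.072 -0.003]
-0.64 0 -0.06 0;-0.61 0 0.22 0;-0.48 0 0.43 0;-0.28 0 0.59 0;-0.03 0 0.65 0;0.22 0 0.61 0;0.43 0 0.48 0;0.59 0 0.28 0;0.65 0 0.03 0;0.61 0 -0.22 0;
```

```bash
python3 -m inch '-.64 0 -.06 0;-.61 0 .2 0;-.5 0 .42 0;-.3 0 .58 0;-.06 0 .65 0;.2 0 .61 0;.42 0 .5 0;.58 0 .3 0'; python3 circ.py 22.5 14
```

```text
t: 30.1
tool_pos: [0.6385, -0.1642, 0.0988]
orientation: [-1.171, 1.165, -1.225]
wrist_force: [8.8, 13.1, -0.2]
grip_width: 0.231
ang 27.2 r 0.0500 F [ 8.8 13.1 -0.2] z 0.0988 grip 0.23 t 30.1 tilt [0.054 0.004]
0.63 0 0.17 0;0.65 0 -0.08 0;0.57 0 -0.32 0;0.40 0 -0.51 0;0.17 0 -0.63 0;-0.08 0 -0.64 0;-0.32 0 -0.56 0;-0.51 0 -0.40 0;-0.63 0 -0.17 0;-0.65 0 0.08 0;-0.57 0 0.32 0;-0.40 0 0.51 0;-0.17 0 0.63 0;0.08 0 0.64 0;
```

```bash
python3 -m inch '.63 0 .17 0;.65 0 -.06 0;.58 0 -.29 0;.42 0 -.49 0;.2 0 -.61 0;-.04 0 -.65 0;-.28 0 -.58 0;-.48 0 -.44 0;-.6 0 -.22 0;-.65 0 .03 0'; python3 circ.py 22.5 8
```

```text
t: 31.1
tool_pos: [0.5454, -0.1861, 0.0984]
orientation: [-1.173, 1.148, -1.24]
wrist_force: [-9.3, -7.5, 3.9]
grip_width: 0.231
ang 179.0 r 0.0486 F [-9.3 -7.5  3.9] z 0.0984 grip 0.23 t 31.1 tilt [ 0.066 -0.01 ]
-0.64 0 0.10 0;-0.53 0 0.38 0;-0.35 0 0.55 0;-0.11 0 0.64 0;0.14 0 0.63 0;0.38 0 0.53 0;0.55 0 0.35 0;0.64 0 0.11 0;
```

```bash
python3 -m inch '-.64 0 .1 0;-.54 0 .36 0;-.37 0 .54 0;-.14 0 .63 0;.1 0 .64 0;.34 0 .55 0;.52 0 .39 0;.63 0 .16 0;.65 0 -.07 0;.58 0 -.3 0'; python3 circ.py 22.5 10
```

```text
t: 32.1
tool_pos: [0.6383, -0.2122, 0.0988]
orientation: [-1.176, 1.152, -1.227]
wrist_force: [12.2, 1.1, -1.3]
grip_width: 0.23
ang -29.7 r 0.0510 F [12.2  1.1 -1.3] z 0.0988 grip 0.23 t 32.1 tilt [ 0.059 -0.003]
0.47 0 -0.46 0;0.28 0 -0.59 0;0.04 0 -0.65 0;-0.22 0 -0.61 0;-0.43 0 -0.48 0;-0.59 0 -0.28 0;-0.65 0 -0.04 0;-0.61 0 0.22 0;-0.48 0 0.43 0;-0.28 0 0.59 0;
```

```bash
python3 -m inch '.47 0 -.46 0;.29 0 -.58 0;.07 0 -.65 0;-.18 0 -.62 0;-.4 0 -.5 0;-.56 0 -.32 0;-.64 0 -.08 0;-.62 0 .16 0;-.52 0 .38 0;-.34 0 .55 0'; python3 circ.py 22.5 10
```

```text
t: 33.1
tool_pos: [0.5705, -0.1446, 0.0985]
orientation: [-1.178, 1.145, -1.239]
wrist_force: [-5.0, -4.8, -3.6]
grip_width: 0.23
ang 119.0 r 0.0485 F [-5.  -4.8 -3.6] z 0.0985 grip 0.23 t 33.1 tilt [ 0.064 -0.013]
-0.23 0 0.60 0;0.06 0 0.65 0;0.31 0 0.57 0;0.50 0 0.41 0;0.62 0 0.19 0;0.65 0 -0.06 0;0.57 0 -0.31 0;0.41 0 -0.50 0;0.19 0 -0.62 0;-0.06 0 -0.65 0;
```

```bash
python3 -m inch '-.23 0 .6 0;.04 0 .65 0;.28 0 .58 0;.47 0 .44 0;.6 0 .23 0;.65 0 0 0;.6 0 -.25 0;.45 0 -.46 0;.25 0 -.6 0;.02 0 -.65 0'; python3 circ.py 22.5 10
```

```text
t: 34.1
tool_pos: [0.5948, -0.2382, 0.0985]
orientation: [-1.178, 1.134, -1.238]
wrist_force: [7.2, -1.7, 4.3]
grip_width: 0.231
ang -89.1 r 0.0512 F [ 7.2 -1.7  4.3] z 0.0985 grip 0.23 t 34.1 tilt [ 0.071 -0.015]
-0.17 0 -0.64 0;-0.36 0 -0.54 0;-0.54 0 -0.36 0;-0.64 0 -0.12 0;-0.64 0 0.13 0;-0.54 0 0.36 0;-0.36 0 0.54 0;-0.12 0 0.64 0;0.13 0 0.64 0;0.36 0 0.54 0;
```

```bash
python3 -m inch '-.17 0 -.64 0;-.36 0 -.55 0;-.53 0 -.38 0;-.63 0 -.15 0;-.64 0 .09 0;-.56 0 .32 0;-.4 0 .51 0;-.17 0 .63 0;.08 0 .65 0;.3 0 .58 0'; python3 circ.py 22.5 10; python3 - <<'E'
from h import *
cv2.imwrite('pics/sc5.png',manip.read_camera('scene')[:,:,::-1]);cv2.imwrite('pics/sd5.png',manip.read_camera('side')[:,:,::-1])
E
```

```text
t: 35.1
tool_pos: [0.6192, -0.1448, 0.0987]
orientation: [-1.188, 1.141, -1.239]
wrist_force: [-4.8, 7.6, -0.7]
grip_width: 0.232
ang 59.1 r 0.0492 F [-4.8  7.6 -0.7] z 0.0987 grip 0.23 t 35.1 tilt [ 0.061 -0.02 ]
0.42 0 0.49 0;0.59 0 0.27 0;0.65 0 0.02 0;0.61 0 -0.23 0;0.47 0 -0.44 0;0.27 0 -0.59 0;0.02 0 -0.65 0;-0.23 0 -0.61 0;-0.44 0 -0.47 0;-0.59 0 -0.27 0;
```

```bash
python3 -m inch '.42 0 .49 0;.59 0 .28 0;.65 0 .04 0;.61 0 -.2 0;.49 0 -.42 0;.3 0 -.57 0;.07 0 -.64 0;-.17 0 -.62 0'; python3 circ.py 22.5 5
```

```text
t: 36.0
tool_pos: [0.5797, -0.236, 0.0983]
orientation: [-1.176, 1.124, -1.245]
wrist_force: [8.9, -2.1, 4.7]
grip_width: 0.235
ang -106.2 r 0.0510 F [ 8.9 -2.1  4.7] z 0.0983 grip 0.24 t 36.0 tilt [ 0.08  -0.021]
-0.35 0 -0.56 0;-0.51 0 -0.41 0;-0.62 0 -0.18 0;-0.65 0 0.07 0;-0.57 0 0.31 0;
```

```bash
python3 -m inch '-.35 0 -.56 0;-.51 0 -.42 0;-.62 0 -.2 0;-.35 0 0 0;0 0 0 0'; python3 circ.py 10 2; python3 - <<'E'
from h import *
a=manip.read_camera('scene');b=manip.read_camera('side')
cv2.imwrite('pics/sc6.png',a[:,:,::-1]);cv2.imwrite('pics/sd6.png',b[:,:,::-1])
k=np.hstack([cv2.resize(a[170:290,220:340],(400,400),interpolation=2),cv2.resize(b[160:280,230:350],(400,400),interpolation=2)]);cv2.imwrite('pics/k6.png',k[:,:,::-1])
E
```

```text
t: 36.5
tool_pos: [0.5456, -0.1867, 0.0983]
orientation: [-1.174, 1.106, -1.265]
wrist_force: [6.1, 2.5, -2.1]
grip_width: 0.236
ang 179.6 r 0.0484 F [ 6.1  2.5 -2.1] z 0.0983 grip 0.24 t 36.5 tilt [ 0.096 -0.035]
-0.29 0 -0.02 0;-0.28 0 0.08 0;
```

View pics/k6.png

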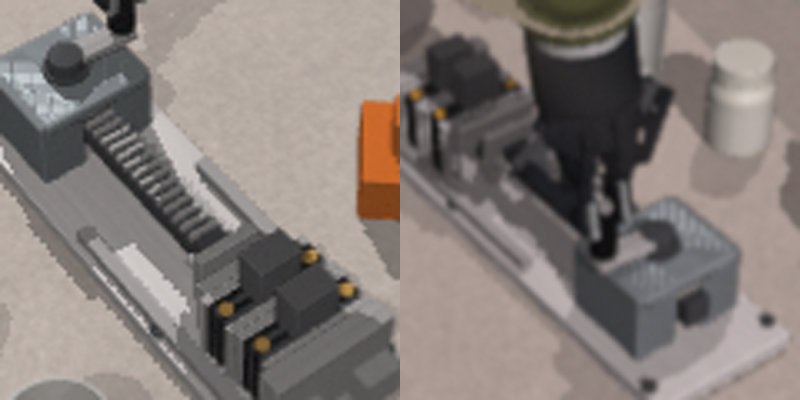

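The row is tight against the stop, and crank travel is about 1662°, i.e. about 10.5 mm of spring. I'll release and go to the dial.

```bash
python3 -m inch '0 0 0 0;0 0 0 0;0 0 0 0;0 0 0 0;0 -.6 0 0;0 -1 0 0;0 -1 0 0;0 -1 0 0;0 -1 0 0;-1 0 0 0;-1 0 0 0;-1 0 0 0;-1 0 0 0;-1 0 0 0;-1 0 .2 0;-1 0 .2 0;-1 0 .2 0;-1 0 .2 0;0 0 0 0' 1; python3 -c "
from h import *
print(tool()[2]['wrist_force'])
goto([.59,.28,.25],[.292,.956])"
```

```text
t: 38.5
tool_pos: [0.5493, 0.0969, 0.232]
orientation: [-1.175, 1.116, -1.265]
wrist_force: [0.2, -0.8, -0.3]
grip_width: 1.0
[ 0.19609584 -0.83182746 -0.25636449]
[-6.061 -0.683  1.502] ('turn8', np.float64(-9.022), 'q6', np.float64(-0.03)) tcp [0.5493 0.0969 0.232 ] tilt [ 0.089 -0.034 -0.995]
```

```bash
python3 -m inch '-1 -.1 .3 0;-1 -.1 .3 0;-1 -.1 .3 0;-1 -.1 .3 0;-1 -.1 .3 0;-.8 0 0 0;0 0 0 -1;0 0 0 -1;0 0 0 -1;0 0 0 -1;0 0 0 -1;0 0 0 -1;0 0 0 -1;0 0 0 -1;0 0 0 -1;0 0 0 0;0 0 0 0'; python3 - <<'E'
from h import *
import json
np.set_printoptions(suppress=True,precision=4)
p=manip.camera_params('wrist');im=manip.read_camera('wrist');cv2.imwrite('pics/d1.png',im[:,:,::-1])
json.dump([list(p['xyz']),list(p['attitude'])],open('d1.json','w'))
goto([.597,.332,.25],[.292,.956])
print(proj('wrist',[[.597,.332,.116],[.571,.339,.116],[.625,.369,.074]],p).round(0))
g=im.astype(int)
# dark dial: black pixels -> components
d=cv2.inRange(im,(0,0,0),(45,45,45));n,l,st,c=cv2.connectedComponentsWithStats(d)
for i in range(1,n):
    if st[i,4]>60: print('dark',st[i],c[i].round(0))
w=cv2.inRange(im,(150,150,140),(255,255,255));n,l,st,c=cv2.connectedComponentsWithStats(w)
for i in range(1,n):
    if 25<st[i,4]<2000: print('white',st[i],c[i].round(0))
E
```

```text
t: 40.2
tool_pos: [0.5937, 0.2669, 0.2418]
orientation: [-1.59, 0.137, -0.275]
wrist_force: [-0.5, 0.8, -0.6]
grip_width: 1.001
[-0.426 -0.354  2.115] ('turn8', np.float64(0.258), 'q6', np.float64(-1.04)) tcp [0.5937 0.267  0.2418] tilt [ 0.082 -0.041 -0.996]
[[358. 167.]
 [360. 132.]
 [394. 175.]]
dark [ 253    0  107   49 1916] [297.  20.]
dark [255  89  16  13 113] [262.  95.]
dark [ 313  123   69   78 3718] [347. 159.]
dark [ 68 158  28  40 208] [ 78. 177.]
dark [ 35 173  23  36 181] [ 44. 190.]
dark [389 172  27  14 144] [402. 178.]
dark [ 83 177  10  18  81] [ 88. 187.]
dark [ 44 190  35  72 562] [ 59. 227.]
dark [ 80 193  36  60 856] [ 98. 218.]
dark [    0   269   560   151 41992] [281. 372.]
white [354 136   7  26  63] [357. 148.]
white [ 86 159  38  36 801] [104. 177.]
white [ 60 171   7   9  41] [ 63. 175.]
white [  0 173  50  43 741] [ 17. 193.]
white [ 53 176   7   7  27] [ 56. 178.]
white [  3 225  14  21  58] [ 10. 235.]
white [  0 233   9  15  38] [  3. 240.]
white [158 307  30  31 621] [174. 324.]
white [ 42 409  32  11 256] [ 58. 415.]
```

```bash
cat > dial.py <<'E'
from h import *
import json
np.set_printoptions(suppress=True,precision=4)
def an(im,p,C=(.5968,.3319)):
    C=np.array(C)
    w=cv2.inRange(im,(150,150,140),(255,255,255));u0,v0=proj('w',[[*C,.116]],p)[0]
    n,l,st,c=cv2.connectedComponentsWithStats(w)
    for i in range(1,n):
        if 20<st[i,4]<200 and np.hypot(*(c[i]-[u0,v0]))<60:
            y,x=np.nonzero(l==i);P=plane('w',np.c_[x,y],.116,p)[:,:2];m=P.mean(0);_,_,V=np.linalg.svd(P-m);v=V[0]
            v=v if v@(m-C)>0 else -v
            print('ptr area',st[i,4],m,'dir',np.degrees(np.arctan2(v[1],v[0])),'fromC',np.degrees(np.arctan2(*(m-C)[::-1])))
    d=cv2.inRange(im,(0,0,0),(45,45,45));n,l,st,c=cv2.connectedComponentsWithStats(d)
    for i in range(1,n):
        if 60<st[i,4]<400:
            y,x=np.nonzero(l==i);P=plane('w',np.c_[x,y],.074,p)[:,:2];m=P.mean(0)
            if abs(np.hypot(*(m-C))-.05)<.02:
                _,_,V=np.linalg.svd(P-m);v=V[0];print('mark',m,'dir',np.degrees(np.arctan2(v[1],v[0]))%180,'fromC',np.degrees(np.arctan2(*(m-C)[::-1])))
E
python3 - <<'E'
from dial import *
p=manip.camera_params('wrist');p['xyz'],p['attitude']=map(np.array,json.load(open('d1.json')))
an(cv2.imread('pics/d1.png')[:,:,::-1],p)
a=cv2.imread('pics/scene0.png')[:,:,::-1]
# load top corners by wrist dial disc circle: grey disc mask centre
E
```

```text
ptr area 63 [0.5825 0.3343] dir 160.22005315443343 fromC 170.62164920118005
mark [0.6298 0.3749] dir 54.20812225775391 fromC 52.48564794311329
```

```bash
python3 -m inch '-.2 .3 1 .4;-.2 .6 .95 0;0 1 0 0;0 .8 0 0;0 .5 0 0;0 0 0 0;0 0 0 0'; python3 -c "
from h import *
goto([.599,.329,.084],[.326,.946])"
```

```text
t: 40.95
tool_pos: [0.6084, 0.3235, 0.1419]
orientation: [-1.58, 0.195, -0.338]
wrist_force: [-0.3, -0.2, -0.4]
grip_width: 1.003
[-0.534  1.886  0.089] ('turn8', np.float64(-0.048), 'q6', np.float64(-0.87)) tcp [0.6084 0.3235 0.1419] tilt [ 0.084 -0.041 -0.996]
```

```bash
python3 -m inch '-.5 .3 .09 -.05;0 .5 0 0;0 .5 0 0;0 .4 0 0;0 0 0 0;0 0 0 0'; python3 -c "
from h import *
goto([.599,.329,.084],[.326,.946]);print(tool()[2]['wrist_force'])"
```

```text
t: 41.55
tool_pos: [0.6026, 0.328, 0.0901]
orientation: [-1.577, 0.19, -0.341]
wrist_force: [0.1, 1.1, -0.1]
grip_width: 1.0
[-0.144  0.192 -0.008] ('turn8', np.float64(-0.036), 'q6', np.float64(-0.85)) tcp [0.6026 0.328  0.0901] tilt [ 0.09  -0.04  -0.995]
[ 0.08362818  1.06327938 -0.08447335]
```

```bash
python3 -m inch '-.14 .28 0 -.04;0 0 0 0;0 0 0 0;0 0 0 0;0 0 0 0;0 0 0 0;0 0 0 0;0 0 0 0' -1 40; python3 -c "
from h import *
goto([.599,.329,.084],[.326,.946]);print(tool()[2]['wrist_force'])"
```

```text
t: 42.35
tool_pos: [0.5996, 0.3282, 0.0823]
orientation: [-1.579, 0.185, -0.338]
wrist_force: [0.6, -0.6, -0.4]
grip_width: 0.15
[-0.023 -0.059  0.018] ('turn8', np.float64(0.002), 'q6', np.float64(-0.85)) tcp [0.5996 0.3282 0.0823] tilt [ 0.091 -0.041 -0.995]
[ 0.62888633 -0.55769041 -0.38086435]
```

```bash
python3 -m inch '0 0 0 1;0 0 0 1;0 0 0 1;0 0 0 1;0 0 0 1;0 0 0 1;0 0 0 1;0 0 0 1;0 0 0 1;0 0 0 1;0 0 0 1;0 0 0 1;0 0 0 0'; python3 -c "
from h import *
goto([.599,.329,.084],[.806,-.592]);print(tool()[2]['wrist_force'],tool()[2]['torque'])"
```

```text
t: 43.65
tool_pos: [0.5999, 0.3283, 0.0825]
orientation: [-0.869, 1.475, -1.628]
wrist_force: [0.8, -0.4, 0.6]
grip_width: 0.15
[-0.005 -0.052 -0.032] ('turn8', np.float64(0.96), 'q6', np.float64(0.89)) tcp [0.5999 0.3283 0.0825] tilt [ 0.091 -0.044 -0.995]
[ 0.77912145 -0.40386357  0.57474268] [-0.24518782  0.46115335 -0.07549175]
```

```bash
python3 -m inch '0 0 0 .9;0 0 0 0;0 0 0 0'; python3 -c "
from h import *
goto([.599,.329,.084],[.806,-.592])"; python3 -m inch '0 0 0 0;0 0 0 0;0 0 0 0;0 0 0 0;0 -.7 0 0;0 -1 0 0;0 -1 0 0;0 -1 0 0;0 -1 0 0;0 -1 0 0;0 0 0 0' 1;  python3 - <<'E'
from dial import *
goto([.62,.25,.25],[.806,-.592])
p=manip.camera_params('wrist');im=manip.read_camera('wrist');cv2.imwrite('pics/d2.png',im[:,:,::-1])
print(proj('wrist',[[.597,.33,.116],[.61,.348,.116],[.629,.374,.074]],p).round(0))
an(im,p,(.5968,.3295))
E
```

```text
t: 43.95
tool_pos: [0.6001, 0.3284, 0.0825]
orientation: [-0.786, 1.553, -1.703]
wrist_force: [1.5, -0.4, -0.3]
grip_width: 0.147
[ 0.005 -0.053 -0.035] ('turn8', np.float64(0.13), 'q6', np.float64(1.01)) tcp [0.6001 0.3284 0.0825] tilt [ 0.092 -0.044 -0.995]
t: 45.05
tool_pos: [0.5833, 0.3365, 0.2592]
orientation: [-0.795, 1.545, -1.694]
wrist_force: [0.2, 0.3, 0.8]
grip_width: 1.001
[1.687 0.542 2.6  ] ('turn8', np.float64(0.223), 'q6', np.float64(0.98)) tcp [0.5833 0.3365 0.2592] tilt [ 0.091 -0.043 -0.995]
[[275. 191.]
 [276. 165.]
 [272. 125.]]
ptr area 48 [0.6052 0.3412] dir 55.50035488423118 fromC 54.07677728472652
mark [0.6303 0.3753] dir 53.917408450994415 fromC 53.83227684885536
```

```bash
python3 -m inch '0 -1 0 0;-1 0 -1 0;-1 0 -1 0;-1 0 -1 0;0 0 0 0;0 0 0 0'; python3 - <<'E'
from h import *
np.set_printoptions(suppress=True,precision=4)
im=manip.read_camera('scene');cv2.imwrite('pics/fin.png',im[:,:,::-1]);sd=manip.read_camera('side');cv2.imwrite('pics/finsd.png',sd[:,:,::-1])
def comps(im,n_,zs,lo,hi,mn,mx):
    h=cv2.cvtColor(im,cv2.COLOR_RGB2HSV);m=cv2.inRange(h,lo,hi);n,l,st,c=cv2.connectedComponentsWithStats(m)
    for i in range(1,n):
        if mn<st[i,4]<mx: print(n_,st[i],plane(n_,[c[i]],zs)[0])
comps(im,'scene',.035,(10,70,60),(25,255,255),300,9000)
comps(sd,'side',.035,(10,70,60),(25,255,255),300,9000)
comps(im,'scene',.077,(12,110,100),(28,255,255),4,60)
print(tool()[2]['wrist_force'],tool()[0],tool()[2]['t'])
E
```

```text
t: 45.7
tool_pos: [0.5563, 0.465, 0.27]
orientation: [-0.812, 1.55, -1.699]
wrist_force: [0.2, -0.4, 0.4]
grip_width: 0.999
scene [ 327  198   30   39 1061] [0.4207 0.0055 0.035 ]
scene [ 145  221   42   42 1214] [ 0.8065 -0.1912  0.035 ]
scene [ 412  289   49   50 1433] [0.4319 0.3342 0.035 ]
scene [490 371  54  49 530] [0.4429 0.5663 0.035 ]
side [ 101    5  119  122 8034] [0.7653 1.0865 0.035 ]
side [142 159  35  35 813] [0.4258 0.3267 0.035 ]
side [353 201  31  38 797] [ 0.798  -0.2051  0.035 ]
side [192 218  34  38 901] [ 0.4106 -0.01    0.035 ]
scene [311 245   4   4  14] [0.5549 0.0528 0.077 ]
scene [322 255   4   4  14] [0.553  0.0893 0.077 ]
scene [285 260   5   5  16] [0.6267 0.0531 0.077 ]
scene [296 271   5   4  17] [0.6245 0.0889 0.077 ]
scene [437 290   7   6  12] [0.4129 0.3131 0.077 ]
scene [429 299   5   6  10] [0.4456 0.3147 0.077 ]
scene [445 301   4   4  12] [0.421 0.339 0.077]
scene [431 304   2   3   5] [0.4508 0.3219 0.077 ]
scene [449 305  10  13  46] [0.4208 0.3615 0.077 ]
scene [434 321   8   7  19] [0.4733 0.3604 0.077 ]
scene [439 326   4   5   7] [0.4763 0.3711 0.077 ]
[-0.1226  0.1266  1.3861] [0.5564 0.4642 0.2704] 45.8
```

```bash
python3 - <<'E'
from h import *
im=cv2.imread('pics/fin.png');sd=cv2.imread('pics/finsd.png')
for n,i in(('scene',im),('side',sd)):
    q=proj(n,[[.5435,-.187,.12]])[0];x,y=q.astype(int)
    d=cv2.inRange(i[y-18:y+19,x-18:x+19],(0,0,0),(48,48,48));k,l,st,c=cv2.connectedComponentsWithStats(d)
    for j in range(1,k):
        if st[j,4]>20: cc=c[j]+[x-18,y-18];print(n,q.round(1),st[j],plane(n,[cc],.12))
# profile along press centre line at top height of foot/ram in scene
g=cv2.cvtColor(im,6)
for x in(.570,.615):
    print(x,[int(g[int(b+.5),int(a+.5)]) for a,b in proj('scene',[[x,y,.07] for y in np.arange(-.02,.046,.003)])])
E
```

```text
scene [255.1 170.3] [ 15  13   8  16 101] [[ 0.54642008 -0.18005574  0.12      ]]
side [290.6 228.6] [  0   6  23  22 157] [[ 0.53719827 -0.18025817  0.12      ]]
0.57 [97, 118, 117, 96, 98, 98, 117, 134, 150, 143, 135, 82, 85, 95, 93, 95, 93, 93, 92, 91, 76, 52]
0.615 [40, 37, 35, 40, 37, 39, 36, 146, 113, 116, 96, 82, 82, 82, 117, 147, 143, 133, 149, 143, 128, 33]
```

```bash
python3 -c "
from bench import manip
print(manip.finish_job())"
```

```text
the job is handed in; nothing more can be done
None
```

I did every step and handed the job in at about 46 s on the robot's clock. It gives no verdict, so what follows rests on my own measurements.

**What I did:**
- Stood the wooden block on the mat.
- Stood both modules (only two were on the table) face to face in the press.
- Cranked about 1662° clockwise, which is about 138.5 mm of foot travel.
- Turned the dial to the long mark.

**Last checks:**
- **Block:** about 7 mm from the mat centre, from the side and scene views together. The two views differ by about 10 mm from each other.
- **Modules:** 36 mm apart, which is one module thickness, so the row is closed. They are within about 4 mm of the press line and lined up with it.
- **Spring:** 10–12 mm closed, about 26–30 N. This comes from crank travel and a rough brightness profile of the gap in the image. I could not read the foot force directly.
- **Crank:** the camera readings after release put the handle within about 10 mm of where I left it. This check was rough.
- **Dial:** the pointer is 0.2 to 1.6° from the mark, depending on how it is measured; 6.9° is allowed.

**What went wrong on the way:**
- The first grasp of the block and of the crank handle closed above the part. I repeated both deeper without disturbing anything.
- The tool slowly tilted to about 0.1 rad while cranking, without any visible harm.

The cup, jar, spanner and the look-alikes were not touched, as far as I could tell. I did not check their positions at the end.

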